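Close up a tray of serum vials with the pusher bar

ROBOT

A 7-joint arm with a two-finger parallel gripper is mounted at the origin on the work surface. World frame = base frame: x ahead of the robot, y to its left, z up, the work surface at z = 0. Lengths are in m, angles in degrees, forces in N, time in s.
With the tool pointing down it reaches from about 0.425 to 0.825 m from the base axis. Payload 3.6 kg.
Tool frame: the origin (TCP) lies at the very end of the fingers, on their centre line; the grasp point (between the pads) lies 19 mm behind it; z points along the fingers, y is the direction in which the jaws open and shut (so a half turn about z gives the same grasp; the last joint's range is limited). The gripper opens to 93 mm and grips with 3 to 60 N. Pads are 15 mm wide; open, the fingers measure 128 mm over their backs; the gripper's body (75 mm by 188 mm) begins 65 mm behind the grasp point.
Start: joints at [-70.56, 35.231, -0.722, 81.555, 0.464, 63.22, -2.315], TCP at [0.232, 0.607, 0.219] pointing down, gripper open.
Joint ranges: [-178.69, 178.69], [-17.37, 117.87], [-77.05, 75.6], [15.02, 138.74], [-78.02, 258.01], [0.78, 113.62], [-162.83, 162.83]. Speed limits (degrees/s): [159.86, 159.86, 180, 180, 180, 180, 180].

INTERFACE

Orientations are given as a 3x3 rotation matrix whose columns are the frame's x, y, z axes.
In Python, from plant import robot gives the robot as it stands. The module is installed in compiled form; this text tells all that it offers.
- The arm moves only by the tool move_arm, never from a script. Its argument "commands" is a list of rows, each an object with "offset": the shift along the tool's x, y, z in cm, a list of three; "spin": the turn about the tool's z in rad; "fingers": the finger opening in cm, from 0 to 9.3. In form: [{"offset": [x, y, z], "spin": spin, "fingers": fingers}, ...]. A call has exactly 10 rows; each row shifts and turns the pose as measured when the row begins, along the tool's axes as they then stand; what a row does not reach is not made up. A row lasts 1/10 s, in which the tool goes at most 50 mm and 8.59 degrees, less where a joint would pass 70% of its speed; a pose out of reach is approached as far as the arm can. A call is refused whole if a number of a shift passes 5 or a number of a turn 0.15, either way. A call with a gripper value outside its range is refused whole. The fingers move at their own pace and stop on an object; the grip force is fixed at half the most. Time passes only in rows, so rows that do not move let the fingers close, or fill a call up. It gives the time, the measured TCP pose, the force and the opening at its end, in the units of the state.
- robot.read_state(): the state, without advancing time (a new reading comes with each control period).
- robot.capture(name): name is "scene" or "top" or "wrist"; returns a dict with "image" (420x560x3 uint8, red, green, blue), "intrinsics" (3x3 intrinsics, pixels), "k1" (the pictures are not rectified: a ray, as slopes to the right and down, at radius r is drawn at 1 + k1 r^2 times it, then the intrinsics apply), "extrinsics" (4x4, takes a point from camera to world coordinates); the wrist camera has in their place "hand_eye" (4x4, takes a point from camera to tool coordinates, whose origin is the TCP and whose axes are the flange's). Camera axes: x right, y up, looking along -z (the intrinsics and any distortion apply to the point x, -y, -z); pixel columns grow to the right and rows downward; lengths in m; the calibration is good to about 2 mm. A picture is of the moment at which its call begins: read the wrist's pose just before it. There is no depth.
- robot.finish_job(): hands the job in, once; it reports no verdict.
The state is a dict: "clock": time; "qpos": joint angles; "qvel": joint speeds; "joint_torque": joint torques, N m; "eef_pos": TCP position; "tcp_rot": TCP orientation; "wrist_force": force on the tool from outside, world axes, zero at the start; "torque": the same for the moment, N m; "gripper_width": finger opening in m.
Only numpy, scipy, OpenCV 4.12 (cv2) and the standard library are available. Lean on these libraries where they do the work, as an engineer would, in place of code of your own. Each camera call takes 0.05 s, during which the arm holds its last target.

TASK

Pick the pusher bar up off its blue mat, set it into the open front of the vial tray behind the eight vials, and with its straight face push all of them together up the tray until they stand as two closed rows of four against the white stop strip at the back, wherever that has been set; finish with a firm, steady press on the pack for about a second so every gap is closed. The vials are glass: never ram or squeeze them, touch them only with the bar, and keep them upright. Then stand the bar back upright in the middle of its mat, leaving the rack, bottle and jar where they are.

Things in the scene. Friction and masses are not known exactly. Their poses are not given: they have to be found in the camera images.
- tray: Stainless vial tray, 250 mm long (its x), 132 mm wide (y), screwed to the bench, at any place and yaw. Floor 3 mm thick; origin: centre of its underside, on the bench. +x points from its open front (no wall or lip) to the back wall. Side walls 3 mm thick, tops 28 mm above the bench, 126 mm clear between them.
- backwall: The tray's back wall. Origin: at tray floor level, middle of its inner face, 120 mm from the tray's origin; axes as the tray's. In front of it, on two studs, is a rigid white stop strip 6 mm thick, 27 mm high, full width; its face is locked 6 to 44 mm before the wall (x = -6 to -44 mm), not measured: feel for it. A steady push of 13 to 17 N closes the pack; over 18 N on the strip chips glass.
- bar: Pusher bar, 0.32 kg, stands by itself. Origin: underside of its steel foot, on the axis of its black upright post (18 x 18 mm, sides along the bar's x, y; 4 to 85 mm up, grip 50 to 70 mm up). Straight steel face 116 mm long (y), 25 mm high, its front 35 mm from the post axis along +x; foot 4 mm thick, as long, reaching back to x = -25 mm. Stands on the mat at some yaw.
- bar_face (a point): Middle of the front of the bar's straight face, 12.5 mm above its underside, 35 mm from the post axis along the bar's +x; axes as the bar's. The face goes towards the vials; between the tray's side walls the bar has 5 mm of room at either end.
- mat: Blue rubber mat, 170 x 170 mm, 3 mm thick, fixed to the bench left or right of the tray; origin: centre of its underside, on the bench. The bar's place.
- vial1: Stoppered amber glass vial with white label and yellow cap, 30 mm diameter, 59.5 mm tall, about 36 g, standing loose on the tray floor; origin: centre of its underside. Vials 1 to 4 stand in the farther ragged row, one in each quarter of the tray's width.
- vial2: Stoppered amber glass vial with white label and yellow cap, 30 mm diameter, 59.5 mm tall, about 36 g, standing loose on the tray floor; origin: centre of its underside.
- vial3: Stoppered amber glass vial with white label and yellow cap, 30 mm diameter, 59.5 mm tall, about 36 g, standing loose on the tray floor; origin: centre of its underside.
- vial4: Stoppered amber glass vial with white label and yellow cap, 30 mm diameter, 59.5 mm tall, about 36 g, standing loose on the tray floor; origin: centre of its underside.
- vial5: Stoppered amber glass vial with white label and yellow cap, 30 mm diameter, 59.5 mm tall, about 36 g, standing loose on the tray floor; origin: centre of its underside. Vials 5 to 8 stand in the nearer ragged row, roughly behind vials 1 to 4; all eight look the same.
- vial6: Stoppered amber glass vial with white label and yellow cap, 30 mm diameter, 59.5 mm tall, about 36 g, standing loose on the tray floor; origin: centre of its underside.
- vial7: Stoppered amber glass vial with white label and yellow cap, 30 mm diameter, 59.5 mm tall, about 36 g, standing loose on the tray floor; origin: centre of its underside.
- vial8: Stoppered amber glass vial with white label and yellow cap, 30 mm diameter, 59.5 mm tall, about 36 g, standing loose on the tray floor; origin: centre of its underside.
- rack: Red wire rack with yellow-capped tubes, 64 x 146 mm, 105 mm tall, standing loose on the bench on the other side of the tray from the mat; origin: centre of its underside. Leave alone.
- reagent: White reagent bottle with blue cap, 54 mm diameter, 115 mm tall, loose; origin: centre of its underside. Leave alone.
- jar: Low clear jar with orange lid, 63 mm diameter, 52 mm tall, loose; origin: centre of its underside. Leave alone.
Not all that is in view belongs to the job. What is shaped like the mat but turquoise or yellow is not meant.

How it is judged:
By the outcome, as a careful person would: the job done as asked, in the order asked, and still so for the second after the job is handed in, with the robot touching nothing.
It also fails if it takes over 69 s, if anything falls off the work surface, if the arm or the gripper's body presses on something with over 40 N, if the wrist force passes 120 N, or if a joint passes its speed limit or range.

## Working session

There is one attempt and no reset: what is moved stays moved. The work goes in short steps, Python scripts to look and compute and a tool call to move; the robot and the scene stay as the last step left them, time stands still between calls to the robot, and variables do not carry over. Pictures are saved under pics/ and viewed, and the job is handed in when it is done.

Besides the shell and the picture viewer there is one more tool, called after "Call:" as name(argument=value, ...) on one line, values as JSON. move_arm: Moves the arm, as the interface text tells. Its arguments: {"type":"object","properties":{"commands":{"type":"array"}},"required":["commands"]}

```bash
mkdir -p pics; cat > h.py <<'E'
import numpy as np, cv2, json
from plant import robot
def cap(n,f,save=True):
    s=robot.read_state(); c=robot.capture(n); cv2.imwrite(f'pics/{f}.png',c['image'][:,:,::-1])
    if 'hand_eye' in c:
        T=np.eye(4);T[:3,:3]=s['tcp_rot'];T[:3,3]=s['eef_pos'];E=T@np.array(c['hand_eye'])
    else: E=np.array(c['extrinsics'])
    np.savez(f'pics/{f}.npz',K=c['intrinsics'],k1=c['k1'],E=E)
    return c
def load(f):
    d=np.load(f'pics/{f}.npz'); return d['K'],float(d['k1']),d['E']
def ray(f,u,v):
    K,k1,E=load(f); xd=(u-K[0,2])/K[0,0]; yd=(v-K[1,2])/K[1,1]
    rd=np.hypot(xd,yd); r=rd
    for _ in range(30): r=rd/(1+k1*r*r)
    s=r/rd if rd>0 else 1
    d=E[:3,:3]@np.array([xd*s,-yd*s,-1]); return E[:3,3],d
def onz(f,u,v,z):
    o,d=ray(f,u,v); return o+d*(z-o[2])/d[2]
def proj(f,p):
    K,k1,E=load(f); q=np.linalg.inv(E)@np.append(p,1); a=q[0]/-q[2]; b=-q[1]/-q[2]
    s=1+k1*(a*a+b*b); return np.array([K[0,0]*a*s+K[0,2],K[1,1]*b*s+K[1,2]])
def st():
    s=robot.read_state(); R=np.array(s['tcp_rot'])
    print('t',round(s['clock'],2),'pos',np.round(s['eef_pos'],4),'yaw y-axis',round(float(np.degrees(np.arctan2(R[1,1],R[0,1]))),2),'F',np.round(s['wrist_force'],2),'w',s['gripper_width'])
    return s
E
python3 - <<'E'
from h import *
s=st(); print(np.round(s['tcp_rot'],3), s['qpos'])
for n in ['scene','top','wrist']:
    c=cap(n,n+'0')
st()
for n in ['scene0','top0','wrist0']: print(n,load(n)[2][:3,3],load(n)[0][0,0],load(n)[1])
E
```

```text
t 0.0 pos [0.2322 0.6063 0.2175] yaw y-axis 69.05 F [-0.95 -0.29  0.62] w 0.09306523343123761
[[-0.934  0.358 -0.001]
 [ 0.358  0.934 -0.002]
 [-0.    -0.003 -1.   ]] [-70.55813543  35.28931024  -0.72344467  81.63925574   0.46536553
  63.21887737  -2.31430083]
t 0.15 pos [0.2323 0.6064 0.2178] yaw y-axis 69.04 F [ 0.79 -0.23 -0.32] w 0.09294837569323806
scene0 [1.1422226  0.41170469 0.67106708] 400.38049422997653 -0.023828600887817745
top0 [ 0.27140878 -0.1087954   1.38056197] 492.78986129397106 -0.05701406249428511
wrist0 [0.15586411 0.63504143 0.38417719] 317.10731984961615 0.005540863311815377
```

View pics/scene0.png

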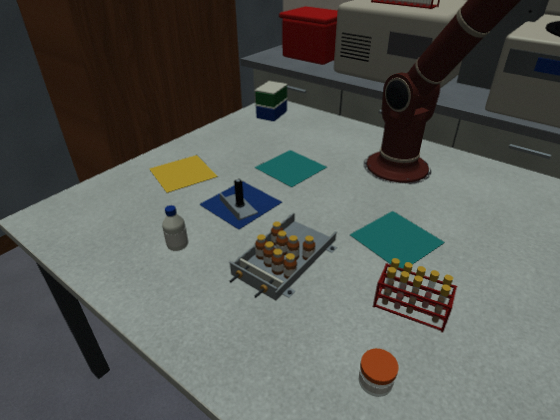

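View pics/top0.png

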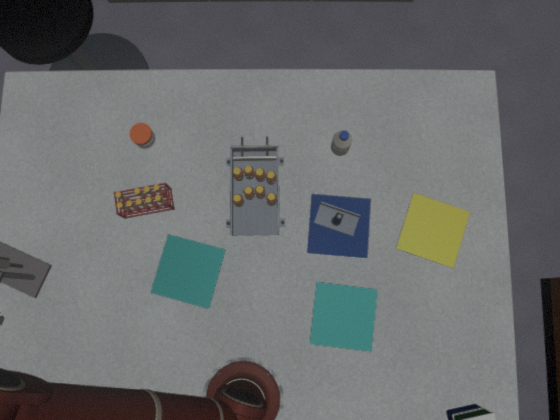

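View pics/wrist0.png

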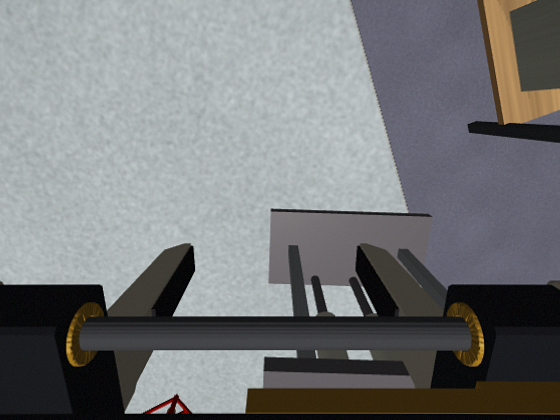

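```bash
python3 - <<'E'
import cv2
a=cv2.imread('pics/top0.png')
cv2.imwrite('pics/t_tray.png',cv2.resize(a[130:245,215:295],None,fx=5,fy=5,interpolation=cv2.INTER_CUBIC))
cv2.imwrite('pics/t_mat.png',cv2.resize(a[185:265,300:380],None,fx=7,fy=7,interpolation=cv2.INTER_CUBIC))
b=cv2.imread('pics/scene0.png')
cv2.imwrite('pics/s_all.png',cv2.resize(b[165:305,190:350],None,fx=5,fy=4.28,interpolation=cv2.INTER_CUBIC))
E
```

```text
(no output)
```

View pics/t_tray.png

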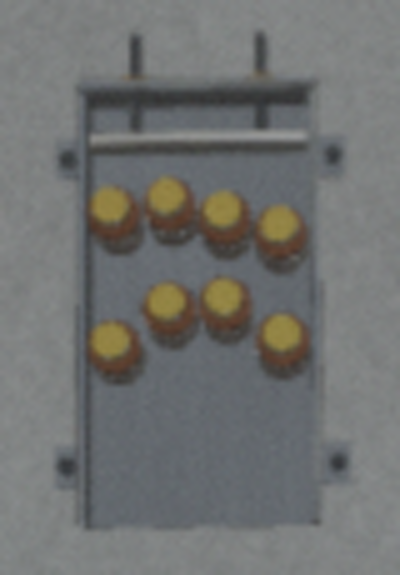

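View pics/t_mat.png

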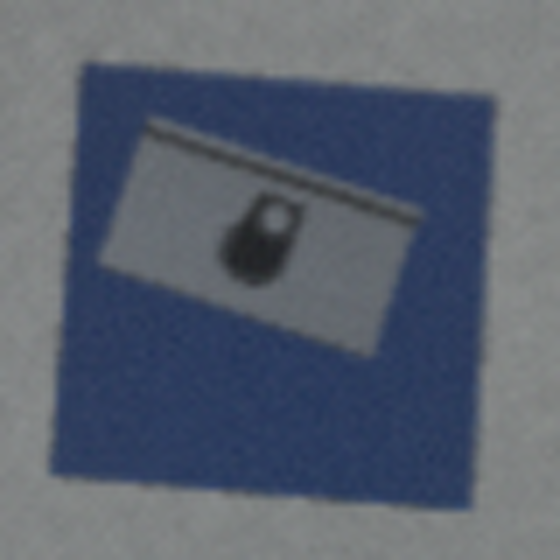

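View pics/s_all.png

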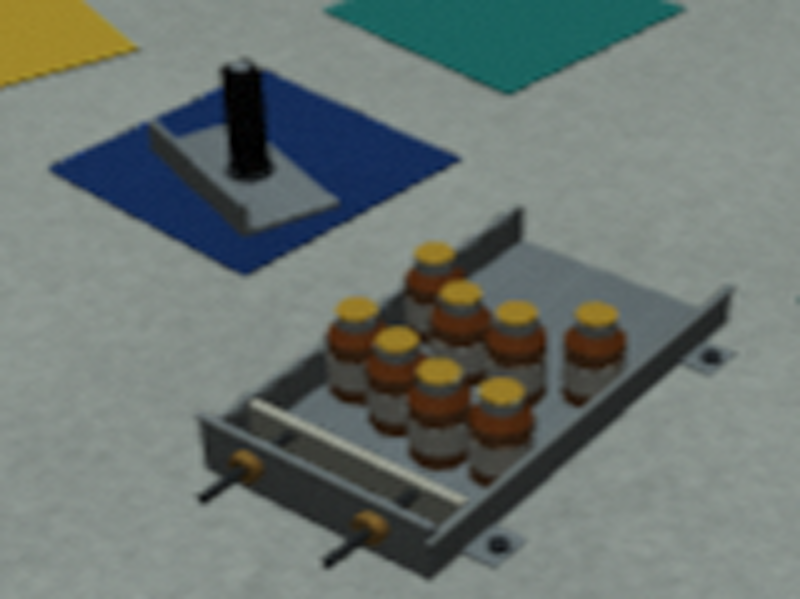

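```bash
cat > m.py <<'E'
from h import *
def full(x,y,f,ox,oy): return (x+.5)/f-.5+ox,(y+.5)/f-.5+oy
M=lambda x,y,z:onz('top0',*full(x,y,7,300,185),z)
T=lambda x,y,z:onz('top0',*full(x,y,5,215,130),z)
if __name__=='__main__':
    m=[M(*p,.003)[:2] for p in [(83,63),(497,95),(471,508),(51,474)]]
    print('mat',np.round(m,4),np.mean(m,0)); 
    for a,b in[(0,1),(1,2),(2,3),(3,0)]: d=m[b]-m[a];print(np.linalg.norm(d),np.degrees(np.arctan2(d[1],d[0])))
    bl,br=M(99,263,.007)[:2],M(373,357,.007)[:2]; fl,fr=M(150,118,.028)[:2],M(425,212,.028)[:2]
    print('bar',bl,br,fl,fr,'yaw',[np.degrees(np.arctan2(*( (l-r)[::-1])))-90 for l,r in((bl,br),(fl,fr))],np.linalg.norm(bl-br),np.linalg.norm(fl-fr),'post',M(279,214,.088))
    ft=[T(*p,.003)[:2] for p in [(68,159),(333,156),(66,466),(338,462)]]
    print('feet',np.round(ft,4),np.mean(ft,0))
    for a,b in[(1,0),(3,2),(2,0),(3,1)]: d=ft[b]-ft[a];print(np.linalg.norm(d),np.degrees(np.arctan2(d[1],d[0])))
    print('front',T(85,527,.003),T(321,523,.003)); print('backwall top',T(79,88,.028),T(317,83,.028))
    print('strip top',T(90,138,.030),T(308,133,.030))
    for p in [(110,205),(169,195),(223,209),(279,223),(114,340),(167,301),(223,298),(281,331)]: print('cap',T(*p,.0595)[:2])
E
python3 m.py
```

```text
mat [[ 0.564  -0.1874]
 [ 0.551  -0.3561]
 [ 0.3827 -0.3411]
 [ 0.3962 -0.1733]] [ 0.47349055 -0.26446926]
0.1691873995019245 -94.40479369736633
0.16896385932049884 174.93369739551457
0.1683572349276196 85.42745024084023
0.16846338847148487 -4.785664670734676
bar [ 0.4809358  -0.19295074] [ 0.4429693  -0.30257742] [ 0.53633176 -0.21252535] [ 0.49844757 -0.32155207] yaw [np.float64(-19.102266286378438), np.float64(-19.161122242302028)] 0.11601492977543347 0.11542113547760773 post [ 0.48751546 -0.25654575  0.088     ]
feet [[ 0.6588  0.0525]
 [ 0.6606 -0.1008]
 [ 0.4792  0.0499]
 [ 0.4818 -0.1041]] [ 0.57012908 -0.02564762]
0.1533134872818616 90.67811708591994
0.15401216972417248 90.9540789981933
0.17960051977793523 0.821997000970582
0.178861848941202 1.0458340395088885
front [0.44448343 0.03846114 0.003     ] [ 0.44703437 -0.09460162  0.003     ]
backwall top [0.69371754 0.04414792 0.028     ] [ 0.69664746 -0.09175076  0.028     ]
strip top [0.66355917 0.0370473  0.03      ] [ 0.66650051 -0.08677387  0.03      ]
cap [0.616638   0.02202927]
cap [ 0.62233918 -0.01053725]
cap [ 0.61437787 -0.04049499]
cap [ 0.60644518 -0.07147584]
cap [0.5405176  0.01847117]
cap [ 0.56237782 -0.01027212]
cap [ 0.56408947 -0.04100354]
cap [ 0.54564475 -0.07294665]
```

Call:
move_arm(commands=[{"offset": [-4.5, -0.5, 0], "spin": 0.07, "fingers": 9.3}, {"offset": [-4.5, -0.5, 0], "spin": 0.07, "fingers": 9.3}, {"offset": [-4.5, -0.5, 0], "spin": 0.07, "fingers": 9.3}, {"offset": [-4.5, -0.5, 0], "spin": 0.07, "fingers": 9.3}, {"offset": [-4.5, -0.5, 0], "spin": 0.07, "fingers": 9.3}, {"offset": [-4.5, -0.5, 0], "spin": 0.07, "fingers": 9.3}, {"offset": [-4.5, -0.5, 0], "spin": 0.07, "fingers": 9.3}, {"offset": [-4.5, -0.5, 0], "spin": 0.07, "fingers": 9.3}, {"offset": [-4.5, -0.5, 0], "spin": 0.07, "fingers": 9.3}, {"offset": [-4.5, -0.5, 0], "spin": 0.07, "fingers": 9.3}])

```text
clock: 1.15
eef_pos: [0.5444, 0.2874, 0.2101]
tcp_rot: [[-0.478, 0.878, -0.011], [0.878, 0.478, -0.001], [0.005, -0.01, -1.0]]
wrist_force: [1.3, -0.1, 0.6]
gripper_width: 0.0929
```

Call:
move_arm(commands=[{"offset": [-4.5, -0.5, 0], "spin": 0.07, "fingers": 9.3}, {"offset": [-4.5, -0.5, 0], "spin": 0.07, "fingers": 9.3}, {"offset": [-4.5, -0.5, 0], "spin": 0.07, "fingers": 9.3}, {"offset": [-4.5, -0.5, 0], "spin": 0.07, "fingers": 9.3}, {"offset": [-4.5, -0.5, 0], "spin": 0.07, "fingers": 9.3}, {"offset": [-4.5, -0.5, 0], "spin": 0.07, "fingers": 9.3}, {"offset": [-4.5, -0.5, 0], "spin": 0.07, "fingers": 9.3}, {"offset": [-4.5, -0.5, 0], "spin": 0.07, "fingers": 9.3}, {"offset": [-4.5, -0.5, 0], "spin": 0.07, "fingers": 9.3}, {"offset": [-4.5, -0.5, 0], "spin": 0.07, "fingers": 9.3}])

```text
clock: 2.15
eef_pos: [0.5726, -0.1724, 0.2066]
tcp_rot: [[0.228, 0.974, -0.013], [0.974, -0.228, -0.001], [-0.004, -0.013, -1.0]]
wrist_force: [0.3, 0.2, -0.2]
gripper_width: 0.0929
```

```bash
cat >> h.py <<'E'
def plan(tx,ty,tz,yaw,n=10):
    s=st(); R=np.array(s['tcp_rot']);p=np.array(s['eef_pos'])
    d=np.array([tx,ty,tz])-p; cur=np.degrees(np.arctan2(R[1,1],R[0,1])); dy=yaw-cur
    print('offset total cm (tool now)',np.round(R.T@d*100,2),'yaw change',round(float(dy),2),'spin total',round(float(-np.radians(dy)),4),'tilt',np.round(R[2,:2],4))
    h=np.radians(cur+dy/2); 
    print('if spinning evenly, tot x,y',np.round([(-np.sin(h)*d[0]+np.cos(h)*d[1])*100,(np.cos(h)*d[0]+np.sin(h)*d[1])*100],2))
E
python3 - <<'E'
from h import *
plan(.4875,-.2565,.2,-19.1)
E
```

```text
t 2.15 pos [ 0.5726 -0.1724  0.2066] yaw y-axis -13.16 F [ 0.28  0.23 -0.23] w 0.0928602816725404
offset total cm (tool now) [-10.13  -6.36   0.78] yaw change -5.94 spin total 0.1037 tilt [-0.0041 -0.0126]
if spinning evenly, tot x,y [-10.45  -5.84]
```

Call:
move_arm(commands=[{"offset": [-2.1, -1.2, 0], "spin": 0.02, "fingers": 9.3}, {"offset": [-2.1, -1.2, 0], "spin": 0.02, "fingers": 9.3}, {"offset": [-2.1, -1.2, 0], "spin": 0.02, "fingers": 9.3}, {"offset": [-2.1, -1.1, 0], "spin": 0.02, "fingers": 9.3}, {"offset": [-2.1, -1.1, 0], "spin": 0.02, "fingers": 9.3}, {"offset": [0, 0, 0], "spin": 0, "fingers": 9.3}, {"offset": [0, 0, 0], "spin": 0, "fingers": 9.3}, {"offset": [0, 0, 0], "spin": 0, "fingers": 9.3}, {"offset": [0, 0, 0], "spin": 0, "fingers": 9.3}, {"offset": [0, 0, 0], "spin": 0, "fingers": 9.3}])

```text
clock: 3.15
eef_pos: [0.482, -0.2671, 0.2062]
tcp_rot: [[0.338, 0.941, -0.017], [0.941, -0.339, -0.004], [-0.009, -0.015, -1.0]]
wrist_force: [-0.8, -0.6, -0.6]
gripper_width: 0.0927
```

```bash
python3 - <<'E'
from h import *
plan(.4875,-.2565,.2,-19.1)
cap('wrist','w1'); 
for p in [(.4875,-.2565,.088),(.4735,-.2645,.003)]: print(proj('w1',p))
E
```

```text
t 3.15 pos [ 0.482  -0.2671  0.2062] yaw y-axis -19.79 F [-0.81 -0.57 -0.62] w 0.09271798553502375
offset total cm (tool now) [1.19 0.17 0.61] yaw change 0.69 spin total -0.0121 tilt [-0.0091 -0.015 ]
if spinning evenly, tot x,y [1.18 0.17]
[279.37822656 186.59697772]
[270.71008783 179.45717644]
```

View pics/w1.png

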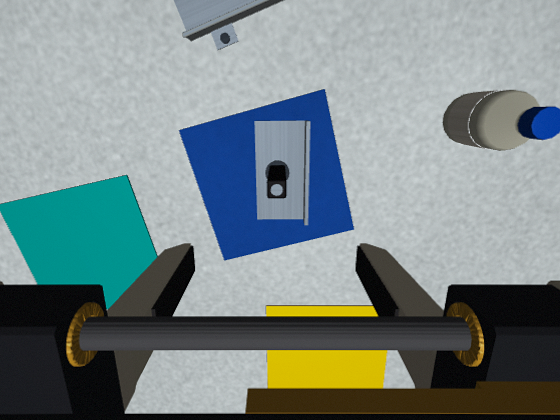

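```bash
python3 - <<'E'
import cv2
a=cv2.imread('pics/w1.png')
cv2.imwrite('pics/w1c.png',cv2.resize(a[80:270,170:365],None,fx=4,fy=3.15,interpolation=cv2.INTER_CUBIC))
cv2.imwrite('pics/w1c.png',cv2.resize(a[110:235,240:325],None,fx=4.8,fy=4.8,interpolation=cv2.INTER_CUBIC))
E
```

```text
(no output)
```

View pics/w1c.png

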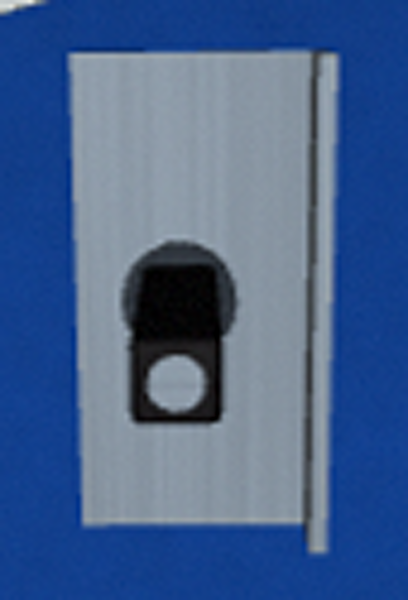

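```bash
python3 - <<'E'
from h import *
W=lambda x,y,z:onz('w1',(x+.5)/4.8-.5+240,(y+.5)/4.8-.5+110,z)[:2]
bt,bb=W(68,53,.007),W(83,525,.007); ft,fb=W(338,53,.028),W(327,552,.028)
ang=lambda d:np.degrees(np.arctan2(d[1],d[0]))
print('foot back',bt,bb,np.linalg.norm(bt-bb),ang(bt-bb)-90); print('face',ft,fb,np.linalg.norm(ft-fb),ang(ft-fb)-90)
print('post',W(177,382,.088), 'boss',W(180,295,.007))
y=np.radians(-19.1);x=np.array([np.cos(y),np.sin(y)])
print('from foot',(bt+bb)/2+x*.025,'from face',(ft+fb)/2-x*.035)
m=np.array([onz('w1',*p,.003)[:2] for p in [(180,130),(325,89),(354,229),(225,260)]]); print(m,m.mean(0))
E
```

```text
foot back [ 0.47891822 -0.19462045] [ 0.44115798 -0.3044354 ] 0.11612562315795281 -18.97570398969674
face [ 0.53624711 -0.2142386 ] [ 0.49825677 -0.32387226] 0.11602932828063584 -19.11226715614569
post [ 0.48415886 -0.25792436] boss [ 0.48434494 -0.25680342]
from foot [ 0.48366182 -0.25770837] from face [ 0.48417873 -0.2576028 ]
[[ 0.39571783 -0.17599676]
 [ 0.56354107 -0.1897443 ]
 [ 0.54960192 -0.35808959]
 [ 0.38162548 -0.34460064]] [ 0.47262157 -0.26710782]
```

Call:
move_arm(commands=[{"offset": [0.5, 0.1, 0.5], "spin": -0.006, "fingers": 9.3}, {"offset": [0.5, 0.1, 0.5], "spin": -0.006, "fingers": 9.3}, {"offset": [0.1, 0, 2], "spin": 0, "fingers": 9.3}, {"offset": [0, 0, 2], "spin": 0, "fingers": 9.3}, {"offset": [0, 0, 2], "spin": 0, "fingers": 9.3}, {"offset": [0, 0, 2], "spin": 0, "fingers": 9.3}, {"offset": [0, 0, 2], "spin": 0, "fingers": 9.3}, {"offset": [0, 0, 1], "spin": 0, "fingers": 9.3}, {"offset": [0, 0, 0], "spin": 0, "fingers": 9.3}, {"offset": [0, 0, 0], "spin": 0, "fingers": 9.3}])

```text
clock: 4.2
eef_pos: [0.4905, -0.2508, 0.0791]
tcp_rot: [[0.316, 0.949, -0.015], [0.949, -0.316, -0.001], [-0.006, -0.014, -1.0]]
wrist_force: [-0.1, -0.6, 0.4]
gripper_width: 0.0929
```

```bash
python3 - <<'E'
from h import *
plan(.4845,-.2575,.044,-19.1)
cap('wrist','w2');print(proj('w2',(.4845,-.2575,.088)))
E
```

```text
t 4.2 pos [ 0.4905 -0.2508  0.0791] yaw y-axis -18.42 F [-0.08 -0.64  0.38] w 0.0929267879269843
offset total cm (tool now) [-0.81 -0.3   3.52] yaw change -0.68 spin total 0.0119 tilt [-0.0057 -0.0143]
if spinning evenly, tot x,y [-0.83 -0.35]
[269.33323634 276.33494945]
```

View pics/w2.png

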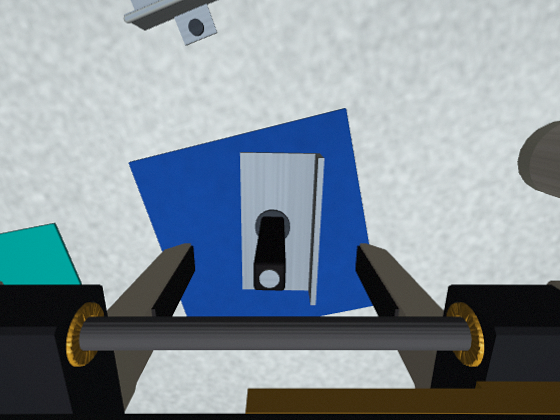

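Call:
move_arm(commands=[{"offset": [-0.4, -0.2, 0.5], "spin": 0.006, "fingers": 9.3}, {"offset": [-0.4, -0.1, 1], "spin": 0.006, "fingers": 9.3}, {"offset": [0, 0, 1], "spin": 0, "fingers": 9.3}, {"offset": [0, 0, 0.7], "spin": 0, "fingers": 9.3}, {"offset": [0, 0, 0.2], "spin": 0, "fingers": 9.3}, {"offset": [0, 0, 0], "spin": 0, "fingers": 9.3}, {"offset": [0, 0, 0], "spin": 0, "fingers": 9.3}, {"offset": [0, 0, 0], "spin": 0, "fingers": 9.3}, {"offset": [0, 0, 0], "spin": 0, "fingers": 9.3}, {"offset": [0, 0, 0], "spin": 0, "fingers": 9.3}])

```text
clock: 5.25
eef_pos: [0.4859, -0.2593, 0.0449]
tcp_rot: [[0.329, 0.944, -0.01], [0.944, -0.329, -0.003], [-0.007, -0.008, -1.0]]
wrist_force: [0.2, -0.3, 0.5]
gripper_width: 0.093
```

```bash
python3 - <<'E'
from h import *
plan(.4845,-.2575,.044,-19.1)
E
```

```text
t 5.25 pos [ 0.4859 -0.2593  0.0449] yaw y-axis -19.19 F [ 0.15 -0.27  0.5 ] w 0.093036594754726
offset total cm (tool now) [ 0.12 -0.19  0.09] yaw change 0.09 spin total -0.0015 tilt [-0.0066 -0.0084]
if spinning evenly, tot x,y [ 0.12 -0.19]
```

Call:
move_arm(commands=[{"offset": [0.1, -0.1, 0.1], "spin": 0, "fingers": 6}, {"offset": [0, 0, 0], "spin": 0, "fingers": 3}, {"offset": [0, 0, 0], "spin": 0, "fingers": 0}, {"offset": [0, 0, 0], "spin": 0, "fingers": 0}, {"offset": [0, 0, 0], "spin": 0, "fingers": 0}, {"offset": [0, 0, 0], "spin": 0, "fingers": 0}, {"offset": [0, 0, 0], "spin": 0, "fingers": 0}, {"offset": [0, 0, 0], "spin": 0, "fingers": 0}, {"offset": [0, 0, 0], "spin": 0, "fingers": 0}, {"offset": [0, 0, 0], "spin": 0, "fingers": 0}])

```text
clock: 6.25
eef_pos: [0.4854, -0.2579, 0.0443]
tcp_rot: [[0.328, 0.945, -0.01], [0.945, -0.328, -0.004], [-0.007, -0.008, -1.0]]
wrist_force: [-1.4, 0.5, -2.3]
gripper_width: 0.0181
```

```bash
python3 - <<'E'
from h import *
plan(.4845,-.2575,.044,-19.1)
cap('wrist','w3')
E
```

```text
t 6.25 pos [ 0.4854 -0.2579  0.0443] yaw y-axis -19.17 F [-1.43  0.51 -2.26] w 0.018086632893551648
offset total cm (tool now) [ 0.01 -0.09  0.03] yaw change 0.07 spin total -0.0012 tilt [-0.0066 -0.0079]
if spinning evenly, tot x,y [ 0.01 -0.09]
```

View pics/w3.png

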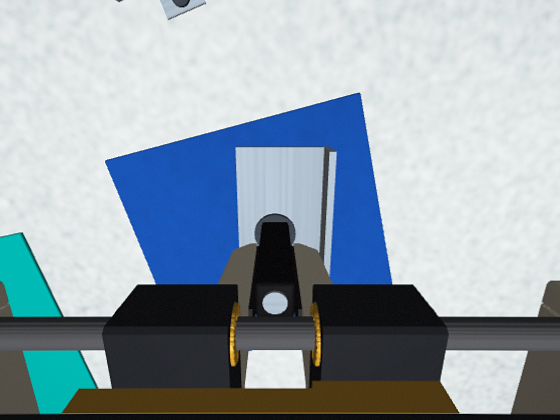

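Call:
move_arm(commands=[{"offset": [0, 0, -0.5], "spin": 0, "fingers": 0}, {"offset": [0, 0, -1], "spin": 0, "fingers": 0}, {"offset": [0, 0, -1.5], "spin": 0, "fingers": 0}, {"offset": [0, 0, -2], "spin": 0, "fingers": 0}, {"offset": [0.5, 0, -1.5], "spin": -0.03, "fingers": 0}, {"offset": [1, -0.3, -0.5], "spin": -0.03, "fingers": 0}, {"offset": [1.5, -0.3, 0], "spin": -0.03, "fingers": 0}, {"offset": [2, -0.3, 0], "spin": -0.03, "fingers": 0}, {"offset": [2, -0.3, 0], "spin": -0.03, "fingers": 0}, {"offset": [2, -0.3, 0], "spin": -0.03, "fingers": 0}])

```text
clock: 7.3
eef_pos: [0.4885, -0.161, 0.1155]
tcp_rot: [[0.148, 0.989, -0.018], [0.989, -0.148, -0.0], [-0.003, -0.018, -1.0]]
wrist_force: [0.2, 1.0, -3.4]
gripper_width: 0.0178
```

```bash
python3 - <<'E'
from h import *
plan(.465,-.0275,.105,0.9)
E
```

```text
t 7.3 pos [ 0.4885 -0.161   0.1155] yaw y-axis -8.49 F [ 0.22  1.   -3.35] w 0.01783310764967722
offset total cm (tool now) [12.86 -4.28  1.09] yaw change 9.39 spin total -0.1639 tilt [-0.0031 -0.0178]
if spinning evenly, tot x,y [13.16 -3.23]
```

Call:
move_arm(commands=[{"offset": [2, -0.8, 0], "spin": -0.025, "fingers": 0}, {"offset": [2, -0.8, 0], "spin": -0.025, "fingers": 0}, {"offset": [2, -0.6, 0], "spin": -0.025, "fingers": 0}, {"offset": [2, -0.4, 0], "spin": -0.02, "fingers": 0}, {"offset": [1.5, -0.2, 0.2], "spin": -0.02, "fingers": 0}, {"offset": [1.2, 0, 0.2], "spin": -0.02, "fingers": 0}, {"offset": [0.6, 0, 0.2], "spin": -0.01, "fingers": 0}, {"offset": [0.2, 0, 0], "spin": 0, "fingers": 0}, {"offset": [0, 0, 0], "spin": 0, "fingers": 0}, {"offset": [0, 0, 0], "spin": 0, "fingers": 0}])

```text
clock: 8.3
eef_pos: [0.4621, -0.0243, 0.1049]
tcp_rot: [[-0.025, 0.999, -0.032], [1.0, 0.026, 0.007], [0.008, -0.032, -0.999]]
wrist_force: [-1.2, -0.1, -3.1]
gripper_width: 0.0179
```

```bash
python3 - <<'E'
from h import *
plan(.465,-.0275,.105,0.9)
cap('wrist','w4');cap('top','top4')
a=cv2.imread('pics/top4.png')
cv2.imwrite('pics/t4c.png',cv2.resize(a[130:245,215:295],None,fx=5,fy=5,interpolation=cv2.INTER_CUBIC))
E
```

```text
t 8.3 pos [ 0.4621 -0.0243  0.1049] yaw y-axis 1.47 F [-1.15 -0.09 -3.15] w 0.01793237897249198
offset total cm (tool now) [-0.32  0.28 -0.03] yaw change -0.57 spin total 0.0099 tilt [ 0.0077 -0.032 ]
if spinning evenly, tot x,y [-0.32  0.29]
```

View pics/w4.png

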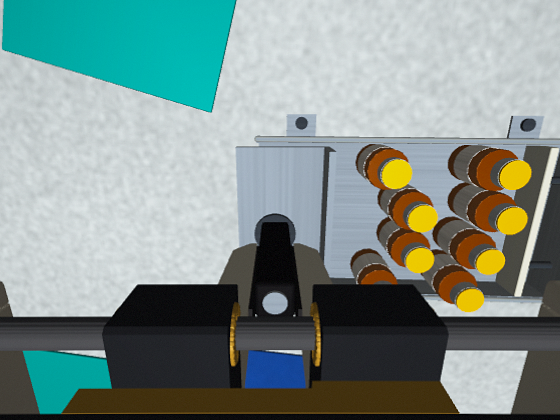

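View pics/t4c.png

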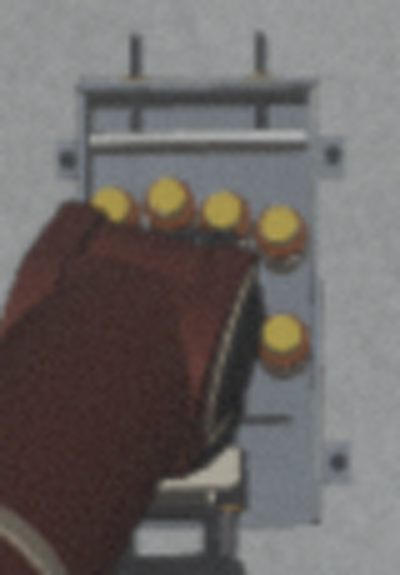

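```bash
python3 - <<'E'
import cv2
a=cv2.imread('pics/w4.png')
cv2.imwrite('pics/w4c.png',cv2.resize(a[105:205,225:425],None,fx=4,fy=4,interpolation=cv2.INTER_CUBIC))
cv2.imwrite('pics/w4d.png',cv2.resize(a[105:305,410:560],None,fx=3,fy=3,interpolation=cv2.INTER_CUBIC))
E
```

```text
(no output)
```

View pics/w4c.png

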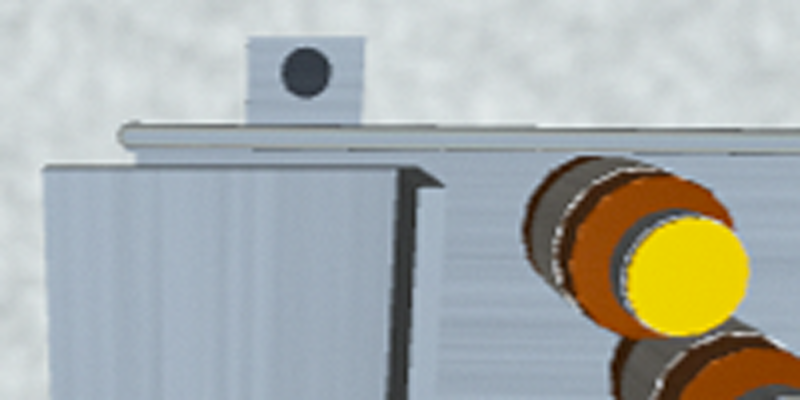

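View pics/w4d.png

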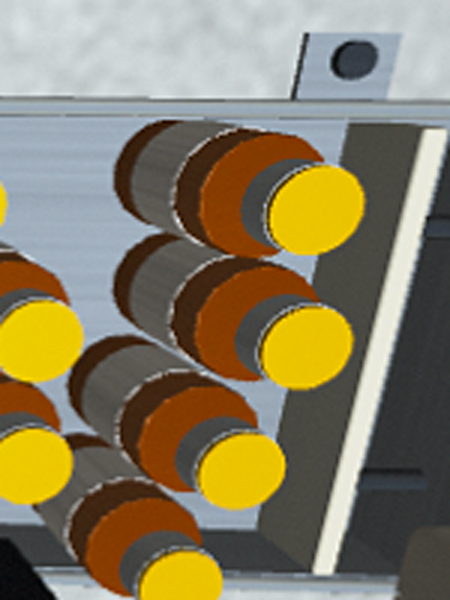

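```bash
python3 - <<'E'
from h import *
f=lambda x,y,z:onz('w4',(x+.5)/4-.5+225,(y+.5)/4-.5+105,z)
g=lambda x,y,z:onz('w4',(x+.5)/3-.5+410,(y+.5)/3-.5+105,z)
print('L inner',f(200,148,.028),f(760,153,.028),'outer',f(200,125,.028),f(760,129,.028))
print('bar L',f(45,167,.0689),f(397,167,.067))
print('bolts',f(306,72,.003),g(354,60,.003))
print('strip top front edge',g(419,127,.030),g(314,574,.030),'bottom',g(347,124,.003))
print('right wall top?',g(150,573,.028),g(330,575,.028))
s=robot.read_state();R=np.array(s['tcp_rot']);p=np.array(s['eef_pos'])
print('bar L pred',p+R@np.array([.058,-.025,.037]),p+R@np.array([.058,.033,.037]))
# wall fit
print('front end floor', f(135,163,.003))
E
```

```text
L inner [0.45685027 0.03394177 0.028     ] [0.56131731 0.03608647 0.028     ] outer [0.45673649 0.03819457 0.028     ] [0.56065652 0.04044897 0.028     ]
bar L [0.43362377 0.03376604 0.0689    ] [0.48945722 0.03526551 0.067     ]
bolts [0.47732913 0.04770274 0.003     ] [0.65780115 0.050934   0.003     ]
strip top front edge [0.65765338 0.036044   0.03      ] [ 0.66190601 -0.08763005  0.03      ] bottom [0.66013326 0.0341904  0.003     ]
right wall top? [ 0.61837207 -0.09076579  0.028     ] [ 0.66797171 -0.08890452  0.028     ]
bar L pred [0.43456976 0.03303401 0.06921567] [0.49252233 0.03448524 0.06737365]
front end floor [0.44250798 0.02829185 0.003     ]
```

Call:
move_arm(commands=[{"offset": [-0.2, 0.5, 0], "spin": 0.004, "fingers": 0}, {"offset": [-0.2, 0.5, 0], "spin": 0.004, "fingers": 0}, {"offset": [-0.1, 0.3, 0.5], "spin": 0, "fingers": 0}, {"offset": [0, 0, 1], "spin": 0, "fingers": 0}, {"offset": [0, 0, 1], "spin": 0, "fingers": 0}, {"offset": [0, 0, 0.5], "spin": 0, "fingers": 0}, {"offset": [0, 0, 0], "spin": 0, "fingers": 0}, {"offset": [0, 0, 0], "spin": 0, "fingers": 0}, {"offset": [0, 0, 0], "spin": 0, "fingers": 0}, {"offset": [0, 0, 0], "spin": 0, "fingers": 0}])

```text
clock: 9.4
eef_pos: [0.4755, -0.0315, 0.0712]
tcp_rot: [[-0.013, 0.999, -0.033], [1.0, 0.013, 0.006], [0.006, -0.032, -0.999]]
wrist_force: [-0.3, 0.1, -3.3]
gripper_width: 0.0178
```

```bash
python3 - <<'E'
from h import *
plan(.475,-.029,.045,1)
E
```

```text
t 9.4 pos [ 0.4755 -0.0315  0.0712] yaw y-axis 0.73 F [-0.26  0.05 -3.28] w 0.017807501910543484
offset total cm (tool now) [0.23 0.04 2.62] yaw change 0.27 spin total -0.0047 tilt [ 0.0064 -0.0325]
if spinning evenly, tot x,y [ 0.25 -0.05]
```

Call:
move_arm(commands=[{"offset": [0.2, 0, 0.3], "spin": -0.004, "fingers": 0}, {"offset": [0, 0, 0.8], "spin": 0, "fingers": 0}, {"offset": [0, 0, 0.6], "spin": 0, "fingers": 0}, {"offset": [0, 0, 0.4], "spin": 0, "fingers": 0}, {"offset": [0, 0, 0.2], "spin": 0, "fingers": 0}, {"offset": [0, 0, 0.1], "spin": 0, "fingers": 0}, {"offset": [0, 0, 0], "spin": 0, "fingers": 0}, {"offset": [0, 0, 0], "spin": 0, "fingers": 0}, {"offset": [0, 0, 0], "spin": 0, "fingers": 0}, {"offset": [0, 0, 0], "spin": 0, "fingers": 0}])

```text
clock: 10.4
eef_pos: [0.4754, -0.0291, 0.0459]
tcp_rot: [[-0.017, 0.999, -0.031], [1.0, 0.017, 0.006], [0.007, -0.03, -1.0]]
wrist_force: [-0.6, -0.5, -4.8]
gripper_width: 0.0175
```

```bash
python3 - <<'E'
from h import *
plan(.475,-.029,.045,1)
cap('scene','s5')
a=cv2.imread('pics/s5.png')
cv2.imwrite('pics/s5c.png',cv2.resize(a[165:305,190:350],None,fx=5,fy=4.28,interpolation=cv2.INTER_CUBIC))
E
```

```text
t 10.4 pos [ 0.4754 -0.0291  0.0459] yaw y-axis 0.99 F [-0.56 -0.46 -4.76] w 0.01748385406294081
offset total cm (tool now) [ 0.01 -0.04  0.09] yaw change 0.01 spin total -0.0001 tilt [ 0.0066 -0.0305]
if spinning evenly, tot x,y [ 0.01 -0.04]
```

View pics/s5c.png

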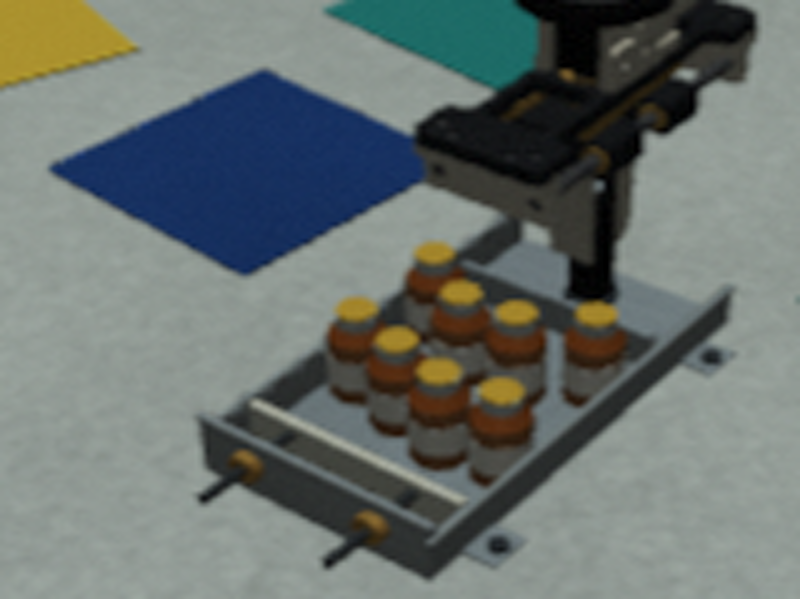

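Call:
move_arm(commands=[{"offset": [0, 0, 0.1], "spin": 0, "fingers": 0}, {"offset": [0, 0, 0.1], "spin": 0, "fingers": 0}, {"offset": [0, 0, 0.1], "spin": 0, "fingers": 0}, {"offset": [0, 0, 0.1], "spin": 0, "fingers": 0}, {"offset": [0, 0, 0.05], "spin": 0, "fingers": 0}, {"offset": [0, 0, 0.05], "spin": 0, "fingers": 0}, {"offset": [0, 0, 0.05], "spin": 0, "fingers": 0}, {"offset": [0, 0, 0.05], "spin": 0, "fingers": 0}, {"offset": [0, 0, 0.05], "spin": 0, "fingers": 0}, {"offset": [0, 0, 0.05], "spin": 0, "fingers": 0}])

```text
clock: 11.45
eef_pos: [0.4755, -0.0288, 0.0453]
tcp_rot: [[-0.015, 1.0, -0.027], [1.0, 0.015, 0.009], [0.009, -0.026, -1.0]]
wrist_force: [-3.4, 2.2, 6.8]
gripper_width: 0.0178
```

Call:
move_arm(commands=[{"offset": [0, 0.2, 0], "spin": 0, "fingers": 0}, {"offset": [0, 0.3, 0], "spin": 0, "fingers": 0}, {"offset": [0, 0.3, 0], "spin": 0, "fingers": 0}, {"offset": [0, 0.3, 0], "spin": 0, "fingers": 0}, {"offset": [0, 0.2, 0], "spin": 0, "fingers": 0}, {"offset": [0, 0.2, 0], "spin": 0, "fingers": 0}, {"offset": [0, 0.2, 0], "spin": 0, "fingers": 0}, {"offset": [0, 0.2, 0], "spin": 0, "fingers": 0}, {"offset": [0, 0.2, 0], "spin": 0, "fingers": 0}, {"offset": [0, 0.2, 0], "spin": 0, "fingers": 0}])

```text
clock: 12.45
eef_pos: [0.4782, -0.0285, 0.0467]
tcp_rot: [[-0.005, 0.998, -0.068], [1.0, 0.006, 0.017], [0.017, -0.068, -0.998]]
wrist_force: [-3.3, 1.6, 7.0]
gripper_width: 0.018
```

```bash
python3 - <<'E'
from h import *
plan(.5,-.0286,.045,1)
E
```

```text
t 12.45 pos [ 0.4782 -0.0285  0.0467] yaw y-axis 0.33 F [-3.27  1.61  6.96] w 0.01795964941639163
offset total cm (tool now) [-0.03  2.18  0.02] yaw change 0.67 spin total -0.0117 tilt [ 0.0174 -0.0679]
if spinning evenly, tot x,y [-0.04  2.18]
```

Call:
move_arm(commands=[{"offset": [0, -0.2, 0], "spin": 0, "fingers": 0}, {"offset": [0, -0.2, 0], "spin": 0, "fingers": 0}, {"offset": [0, -0.2, 0], "spin": 0, "fingers": 0}, {"offset": [0, -0.2, 0], "spin": 0, "fingers": 0}, {"offset": [0, -0.2, 0], "spin": 0, "fingers": 0}, {"offset": [0, -0.2, 0], "spin": 0, "fingers": 0}, {"offset": [0, -0.2, 0], "spin": 0, "fingers": 0}, {"offset": [0, -0.2, 0], "spin": 0, "fingers": 0}, {"offset": [0, -0.2, 0], "spin": 0, "fingers": 0}, {"offset": [0, -0.2, 0], "spin": 0, "fingers": 0}])

```text
clock: 13.45
eef_pos: [0.4587, -0.0288, 0.0469]
tcp_rot: [[-0.006, 0.998, -0.064], [1.0, 0.007, 0.016], [0.016, -0.064, -0.998]]
wrist_force: [-0.0, -0.2, -2.9]
gripper_width: 0.018
```

```bash
python3 - <<'E'
from h import *
plan(.5,-.0286,.045,1)
s=robot.read_state(); print(s['torque'],np.round(s['joint_torque'],1),np.round(s['qpos'],1))
E
```

```text
t 13.45 pos [ 0.4587 -0.0288  0.0469] yaw y-axis 0.39 F [-0.02 -0.19 -2.89] w 0.017979149643057586
offset total cm (tool now) [-0.01  4.13 -0.08] yaw change 0.61 spin total -0.0107 tilt [ 0.016  -0.0643]
if spinning evenly, tot x,y [-0.03  4.13]
[-0.14937753 -0.08203455  0.04206742] [ -0.  -38.3   2.7  -7.9  -0.    0.4  -0. ] [ -7.7  36.5  13.6 119.3 -17.6  29.9  19.6]
```

Call:
move_arm(commands=[{"offset": [0, 0.4, -0.1], "spin": 0, "fingers": 0}, {"offset": [0, 0.5, 0], "spin": -0.005, "fingers": 0}, {"offset": [0, 0.5, 0], "spin": -0.005, "fingers": 0}, {"offset": [0, 0.3, 0], "spin": 0, "fingers": 0}, {"offset": [0, 0, 0], "spin": 0, "fingers": 0}, {"offset": [0, 0, 0.1], "spin": 0, "fingers": 0}, {"offset": [0, 0, 0.2], "spin": 0, "fingers": 0}, {"offset": [0, -0.1, 0.2], "spin": 0, "fingers": 0}, {"offset": [0, -0.2, 0.2], "spin": 0, "fingers": 0}, {"offset": [0, -0.2, 0.2], "spin": 0, "fingers": 0}])

```text
clock: 14.45
eef_pos: [0.4723, -0.0274, 0.0456]
tcp_rot: [[-0.013, 0.998, -0.061], [1.0, 0.014, 0.021], [0.022, -0.061, -0.998]]
wrist_force: [-2.5, 1.8, 12.0]
gripper_width: 0.0181
```

```bash
python3 - <<'E'
from h import *
plan(.5,-.0286,.045,1)
s=robot.read_state(); print(s['torque'])
E
```

```text
t 14.45 pos [ 0.4723 -0.0274  0.0456] yaw y-axis 0.82 F [-2.55  1.76 11.97] w 0.01808222111773159
offset total cm (tool now) [-0.16  2.76 -0.11] yaw change 0.18 spin total -0.0031 tilt [ 0.0219 -0.061 ]
if spinning evenly, tot x,y [-0.16  2.76]
[-0.252828    0.37808026 -0.18255858]
```

Call:
move_arm(commands=[{"offset": [0, -0.3, 0.1], "spin": 0, "fingers": 0}, {"offset": [0, -0.3, 0.1], "spin": 0, "fingers": 0}, {"offset": [0, -0.3, 0.1], "spin": 0, "fingers": 0}, {"offset": [0, -0.3, 0.1], "spin": 0, "fingers": 0}, {"offset": [0, -0.3, 0.1], "spin": 0, "fingers": 0}, {"offset": [0, -0.3, 0.1], "spin": 0, "fingers": 0}, {"offset": [0, -0.3, 0.1], "spin": 0, "fingers": 0}, {"offset": [0, 0, 0], "spin": 0, "fingers": 0}, {"offset": [0, 0, 0], "spin": 0, "fingers": 0}, {"offset": [0, 0, 0], "spin": 0, "fingers": 0}])

```text
clock: 15.45
eef_pos: [0.4695, -0.0276, 0.0443]
tcp_rot: [[-0.017, 1.0, -0.02], [1.0, 0.018, 0.018], [0.018, -0.019, -1.0]]
wrist_force: [0.9, 0.7, 3.6]
gripper_width: 0.0177
```

```bash
python3 - <<'E'
from h import *
plan(.5,-.0286,.045,1)
s=robot.read_state(); print(s['torque'])
cap('wrist','w6')
E
```

```text
t 15.45 pos [ 0.4695 -0.0276  0.0443] yaw y-axis 1.02 F [0.93 0.74 3.59] w 0.01765022492653286
offset total cm (tool now) [-0.15  3.04 -0.13] yaw change -0.02 spin total 0.0004 tilt [ 0.0179 -0.0192]
if spinning evenly, tot x,y [-0.15  3.05]
[-0.08740919 -0.48719511  0.03987657]
```

View pics/w6.png

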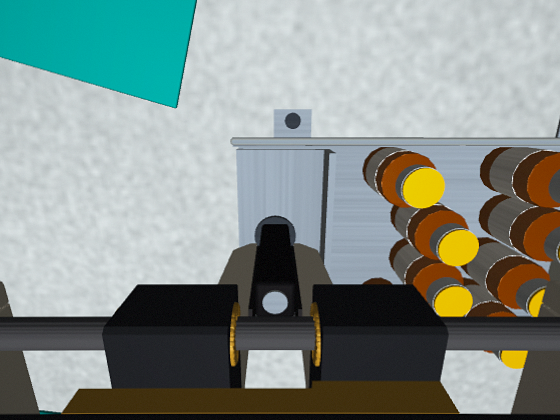

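Call:
move_arm(commands=[{"offset": [0, -0.3, 0.1], "spin": 0, "fingers": 0}, {"offset": [0, -0.3, 0.1], "spin": 0, "fingers": 0}, {"offset": [0, -0.3, 0.1], "spin": 0, "fingers": 0}, {"offset": [0, -0.3, 0.1], "spin": 0, "fingers": 0}, {"offset": [0, 0, 0], "spin": 0, "fingers": 0}, {"offset": [0, 0, -0.1], "spin": 0, "fingers": 0}, {"offset": [-0.1, 0, -0.1], "spin": 0, "fingers": 0}, {"offset": [-0.1, 0, 0], "spin": 0, "fingers": 0}, {"offset": [0, 0, 0], "spin": 0, "fingers": 0}, {"offset": [0, 0, 0], "spin": 0, "fingers": 0}])

```text
clock: 16.5
eef_pos: [0.4633, -0.0288, 0.0439]
tcp_rot: [[-0.018, 1.0, -0.007], [1.0, 0.018, 0.018], [0.018, -0.007, -1.0]]
wrist_force: [0.7, 0.2, 0.4]
gripper_width: 0.0175
```

```bash
python3 - <<'E'
from h import *
plan(.5,-.0286,.045,1)
s=robot.read_state(); print(s['torque'])
E
```

```text
t 16.5 pos [ 0.4633 -0.0288  0.0439] yaw y-axis 1.06 F [0.69 0.21 0.44] w 0.017529389621985986
offset total cm (tool now) [-0.04  3.67 -0.13] yaw change -0.06 spin total 0.001 tilt [ 0.0184 -0.0069]
if spinning evenly, tot x,y [-0.04  3.67]
[-0.09272417 -0.15179908  0.00757652]
```

Call:
move_arm(commands=[{"offset": [0, 0.2, 0], "spin": 0, "fingers": 0}, {"offset": [0, 0.3, 0], "spin": 0, "fingers": 0}, {"offset": [0, 0.3, 0], "spin": 0, "fingers": 0}, {"offset": [0, 0.3, 0], "spin": 0, "fingers": 0}, {"offset": [0, 0.3, 0], "spin": 0, "fingers": 0}, {"offset": [0, 0.3, 0], "spin": 0, "fingers": 0}, {"offset": [0, 0.3, 0], "spin": 0, "fingers": 0}, {"offset": [0, 0.3, 0], "spin": 0, "fingers": 0}, {"offset": [0, 0.3, 0], "spin": 0, "fingers": 0}, {"offset": [0, 0.3, 0], "spin": 0, "fingers": 0}])

```text
clock: 17.5
eef_pos: [0.4663, -0.0287, 0.0459]
tcp_rot: [[-0.008, 0.998, -0.06], [1.0, 0.01, 0.027], [0.028, -0.06, -0.998]]
wrist_force: [-4.6, 0.6, 8.6]
gripper_width: 0.0179
```

```bash
python3 - <<'E'
from h import *
plan(.5,-.0286,.045,1)
s=robot.read_state(); print(s['torque'])
E
```

```text
t 17.5 pos [ 0.4663 -0.0287  0.0459] yaw y-axis 0.57 F [-4.63  0.62  8.58] w 0.0178532476280324
offset total cm (tool now) [-0.02  3.37 -0.11] yaw change 0.43 spin total -0.0075 tilt [ 0.028  -0.0599]
if spinning evenly, tot x,y [-0.03  3.37]
[-0.39916885  0.92581065 -0.07296384]
```

Call:
move_arm(commands=[{"offset": [0, 0, -0.3], "spin": -0.005, "fingers": 0}, {"offset": [0, 0.4, -0.1], "spin": -0.003, "fingers": 0}, {"offset": [0, 0.5, 0], "spin": 0, "fingers": 0}, {"offset": [0, 0.3, 0.1], "spin": 0, "fingers": 0}, {"offset": [0, 0, 0.2], "spin": 0, "fingers": 0}, {"offset": [0, 0, 0.2], "spin": 0, "fingers": 0}, {"offset": [0, -0.1, 0.2], "spin": 0, "fingers": 0}, {"offset": [0, -0.2, 0.2], "spin": 0, "fingers": 0}, {"offset": [0, -0.3, 0.1], "spin": 0, "fingers": 0}, {"offset": [0, -0.3, 0.1], "spin": 0, "fingers": 0}])

```text
clock: 18.5
eef_pos: [0.4752, -0.0289, 0.0451]
tcp_rot: [[-0.016, 0.999, -0.048], [0.999, 0.018, 0.029], [0.03, -0.048, -0.998]]
wrist_force: [1.8, -0.6, 0.9]
gripper_width: 0.0177
```

```bash
python3 - <<'E'
from h import *
plan(.5,-.0286,.045,1)
s=robot.read_state(); print(s['torque'])
E
```

```text
t 18.5 pos [ 0.4752 -0.0289  0.0451] yaw y-axis 1.03 F [ 1.75 -0.6   0.94] w 0.017732253437876495
offset total cm (tool now) [-0.02  2.48 -0.11] yaw change -0.03 spin total 0.0004 tilt [ 0.0298 -0.048 ]
if spinning evenly, tot x,y [-0.02  2.48]
[-0.08920991 -0.7282099   0.07452809]
```

Call:
move_arm(commands=[{"offset": [0, -0.3, 0.15], "spin": 0, "fingers": 0}, {"offset": [0, -0.3, 0.15], "spin": 0, "fingers": 0}, {"offset": [0, -0.3, 0.1], "spin": 0, "fingers": 0}, {"offset": [0, -0.3, 0.1], "spin": 0, "fingers": 0}, {"offset": [0, -0.3, 0.1], "spin": 0, "fingers": 0}, {"offset": [0, -0.3, 0.1], "spin": 0, "fingers": 0}, {"offset": [0, -0.3, 0.1], "spin": 0, "fingers": 0}, {"offset": [0, -0.3, 0.1], "spin": 0, "fingers": 0}, {"offset": [0, -0.3, 0.1], "spin": 0, "fingers": 0}, {"offset": [0, -0.3, 0.1], "spin": 0, "fingers": 0}])

```text
clock: 19.5
eef_pos: [0.4724, -0.029, 0.0438]
tcp_rot: [[-0.019, 1.0, 0.012], [0.999, 0.018, 0.026], [0.026, 0.013, -1.0]]
wrist_force: [3.8, 0.3, 11.2]
gripper_width: 0.0179
```

```bash
python3 - <<'E'
from h import *
plan(.5,-.0286,.045,1)
s=robot.read_state(); print(s['torque'])
E
```

```text
t 19.5 pos [ 0.4724 -0.029   0.0438] yaw y-axis 1.05 F [ 3.85  0.31 11.22] w 0.017915770005179035
offset total cm (tool now) [-0.01  2.76 -0.09] yaw change -0.05 spin total 0.0009 tilt [0.026  0.0127]
if spinning evenly, tot x,y [-0.01  2.76]
[ 0.40780494 -0.70635385  0.06206639]
```

Call:
move_arm(commands=[{"offset": [0, -0.3, 0.1], "spin": 0, "fingers": 0}, {"offset": [0, -0.3, 0.1], "spin": 0, "fingers": 0}, {"offset": [0, -0.3, 0.1], "spin": 0, "fingers": 0}, {"offset": [0, -0.3, 0.1], "spin": 0, "fingers": 0}, {"offset": [0, -0.3, 0.1], "spin": 0, "fingers": 0}, {"offset": [0, -0.3, 0.1], "spin": 0, "fingers": 0}, {"offset": [0, 0, -0.2], "spin": 0, "fingers": 0}, {"offset": [0, 0, -0.2], "spin": 0, "fingers": 0}, {"offset": [0, 0, -0.1], "spin": 0, "fingers": 0}, {"offset": [0, 0, 0], "spin": 0, "fingers": 0}])

```text
clock: 20.5
eef_pos: [0.4621, -0.0288, 0.0466]
tcp_rot: [[-0.018, 0.999, 0.029], [0.999, 0.017, 0.028], [0.027, 0.029, -0.999]]
wrist_force: [-0.3, 0.5, -3.1]
gripper_width: 0.0174
```

```bash
python3 - <<'E'
from h import *
plan(.5,-.0286,.045,1)
s=robot.read_state(); print(s['torque'])
cap('wrist','w7')
E
```

```text
t 20.5 pos [ 0.4621 -0.0288  0.0466] yaw y-axis 1.0 F [-0.34  0.55 -3.14] w 0.01744510552968026
offset total cm (tool now) [-0.05  3.78  0.27] yaw change -0.0 spin total 0.0 tilt [0.0275 0.0294]
if spinning evenly, tot x,y [-0.05  3.78]
[-0.07879601  0.16209041 -0.00393893]
```

View pics/w7.png

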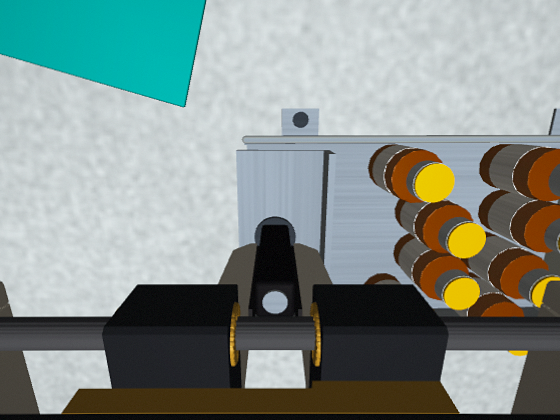

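Call:
move_arm(commands=[{"offset": [0, 0.4, 0.01], "spin": 0, "fingers": 0}, {"offset": [0, 0.5, 0.01], "spin": 0, "fingers": 0}, {"offset": [0, 0.5, 0.01], "spin": 0, "fingers": 0}, {"offset": [0, 0.4, 0.01], "spin": 0, "fingers": 0}, {"offset": [0, 0.3, 0.01], "spin": 0, "fingers": 0}, {"offset": [0, 0.2, 0.01], "spin": 0, "fingers": 0}, {"offset": [0, 0.2, 0.01], "spin": 0, "fingers": 0}, {"offset": [0, 0.2, 0.01], "spin": 0, "fingers": 0}, {"offset": [0, 0.2, 0.01], "spin": 0, "fingers": 0}, {"offset": [0, 0.2, 0.01], "spin": 0, "fingers": 0}])

```text
clock: 21.55
eef_pos: [0.4938, -0.0279, 0.0452]
tcp_rot: [[-0.019, 1.0, 0.024], [0.999, 0.018, 0.028], [0.028, 0.024, -0.999]]
wrist_force: [-1.1, -0.2, -3.1]
gripper_width: 0.0178
```

```bash
python3 - <<'E'
from h import *
plan(.5,-.0286,.045,1)
s=robot.read_state(); print(s['torque'])
E
```

```text
t 21.55 pos [ 0.4938 -0.0279  0.0452] yaw y-axis 1.03 F [-1.09 -0.25 -3.14] w 0.017849601561801685
offset total cm (tool now) [-0.08  0.62  0.03] yaw change -0.03 spin total 0.0004 tilt [0.028  0.0242]
if spinning evenly, tot x,y [-0.08  0.62]
[-0.14938564  0.2694711  -0.00269836]
```

Call:
move_arm(commands=[{"offset": [-0.05, 0.2, -0.02], "spin": 0, "fingers": 0}, {"offset": [-0.05, 0.2, -0.02], "spin": 0, "fingers": 0}, {"offset": [0, 0.2, -0.02], "spin": 0, "fingers": 0}, {"offset": [0, 0.2, -0.02], "spin": 0, "fingers": 0}, {"offset": [0, 0.2, -0.01], "spin": 0, "fingers": 0}, {"offset": [0, 0.2, -0.01], "spin": 0, "fingers": 0}, {"offset": [0, 0.2, -0.01], "spin": 0, "fingers": 0}, {"offset": [0, 0.2, -0.01], "spin": 0, "fingers": 0}, {"offset": [0, 0.2, -0.01], "spin": 0, "fingers": 0}, {"offset": [0, 0.2, -0.01], "spin": 0, "fingers": 0}])

```text
clock: 22.55
eef_pos: [0.5143, -0.0285, 0.0467]
tcp_rot: [[-0.019, 1.0, 0.021], [0.999, 0.018, 0.029], [0.028, 0.022, -0.999]]
wrist_force: [-0.4, -0.4, -2.3]
gripper_width: 0.0178
```

```bash
python3 - <<'E'
from h import *
plan(.5,-.0286,.045,1)
s=robot.read_state(); print(s['torque'])
cap('scene','s8')
a=cv2.imread('pics/s8.png')
cv2.imwrite('pics/s8c.png',cv2.resize(a[185:305,210:350],None,fx=5,fy=5,interpolation=cv2.INTER_CUBIC))
E
```

```text
t 22.55 pos [ 0.5143 -0.0285  0.0467] yaw y-axis 1.03 F [-0.37 -0.38 -2.31] w 0.017849927892499992
offset total cm (tool now) [ 0.01 -1.43  0.14] yaw change -0.03 spin total 0.0005 tilt [0.0283 0.0217]
if spinning evenly, tot x,y [ 0.02 -1.43]
[-0.06719438  0.38031753 -0.03140983]
```

View pics/s8c.png

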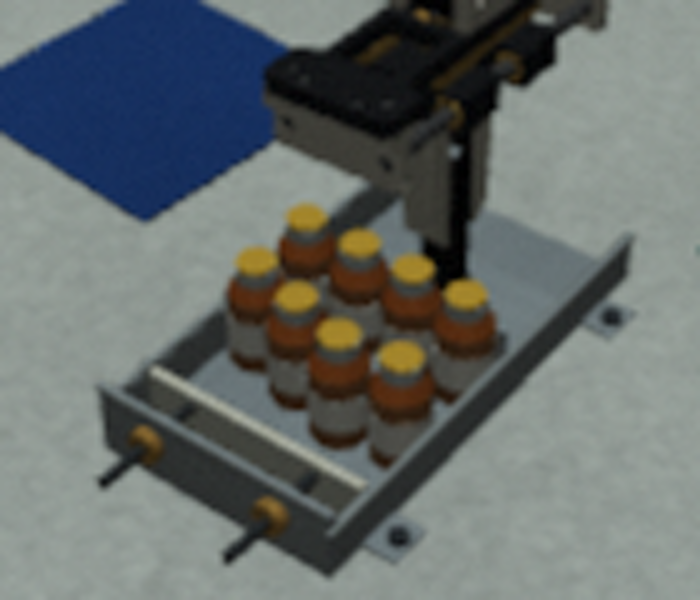

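Call:
move_arm(commands=[{"offset": [0, 0.25, 0], "spin": 0, "fingers": 0}, {"offset": [0, 0.25, 0], "spin": 0, "fingers": 0}, {"offset": [0, 0.25, 0], "spin": 0, "fingers": 0}, {"offset": [0, 0.25, 0], "spin": 0, "fingers": 0}, {"offset": [0, 0.25, 0], "spin": 0, "fingers": 0}, {"offset": [0, 0.25, 0], "spin": 0, "fingers": 0}, {"offset": [0, 0.25, 0], "spin": 0, "fingers": 0}, {"offset": [0, 0.25, 0], "spin": 0, "fingers": 0}, {"offset": [0, 0.25, 0], "spin": 0, "fingers": 0}, {"offset": [0, 0.25, 0], "spin": 0, "fingers": 0}])

```text
clock: 23.6
eef_pos: [0.5379, -0.0279, 0.0467]
tcp_rot: [[-0.018, 1.0, 0.014], [0.999, 0.018, 0.03], [0.03, 0.014, -0.999]]
wrist_force: [-4.2, 0.0, -1.1]
gripper_width: 0.0182
```

Call:
move_arm(commands=[{"offset": [0, 0.15, 0], "spin": 0, "fingers": 0}, {"offset": [0, 0.15, 0], "spin": 0, "fingers": 0}, {"offset": [0, 0.15, 0], "spin": 0, "fingers": 0}, {"offset": [0, 0.15, 0], "spin": 0, "fingers": 0}, {"offset": [0, 0.15, 0], "spin": 0, "fingers": 0}, {"offset": [0, 0.15, 0], "spin": 0, "fingers": 0}, {"offset": [0, 0.15, 0], "spin": 0, "fingers": 0}, {"offset": [0, 0.15, 0], "spin": 0, "fingers": 0}, {"offset": [0, 0.15, 0], "spin": 0, "fingers": 0}, {"offset": [0, 0.15, 0], "spin": 0, "fingers": 0}])

```text
clock: 24.6
eef_pos: [0.5528, -0.0274, 0.0466]
tcp_rot: [[-0.018, 1.0, 0.011], [0.999, 0.018, 0.03], [0.03, 0.011, -0.999]]
wrist_force: [-2.1, -0.3, -1.4]
gripper_width: 0.0176
```

```bash
python3 - <<'E'
from h import *
plan(.5645,-.0274,.045,1)
s=robot.read_state(); print(s['torque'])
cap('scene','s9');cap('wrist','w9')
a=cv2.imread('pics/s9.png')
cv2.imwrite('pics/s9c.png',cv2.resize(a[185:305,210:350],None,fx=5,fy=5,interpolation=cv2.INTER_CUBIC))
E
```

```text
t 24.6 pos [ 0.5528 -0.0274  0.0466] yaw y-axis 1.03 F [-2.05 -0.32 -1.36] w 0.017631000767903297
offset total cm (tool now) [-0.02  1.17  0.17] yaw change -0.03 spin total 0.0006 tilt [0.0301 0.0112]
if spinning evenly, tot x,y [-0.02  1.17]
[-0.10720436  0.85016772  0.04004233]
```

View pics/s9c.png

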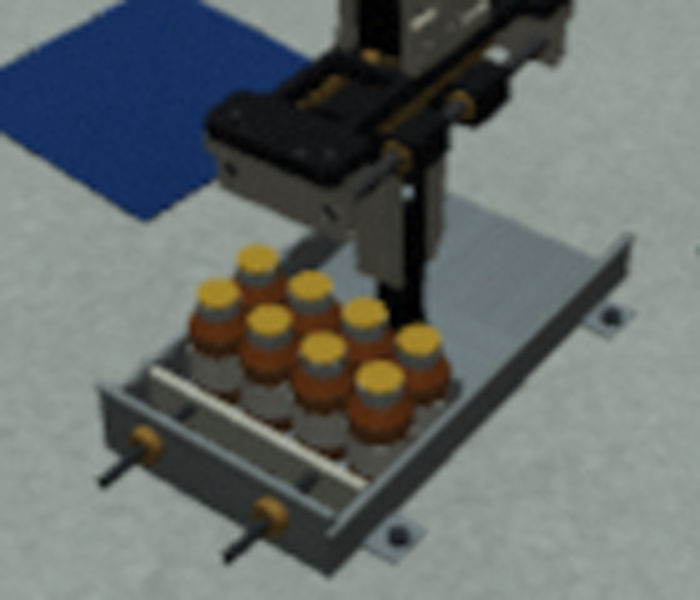

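View pics/w9.png

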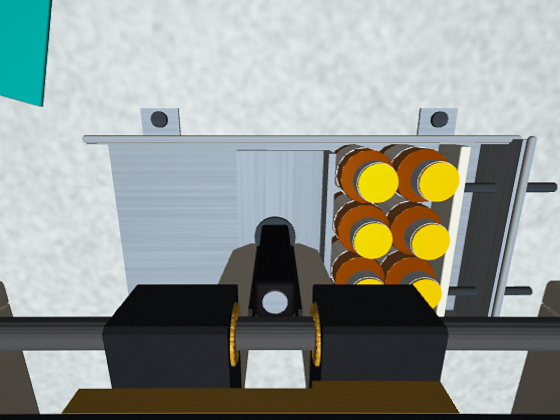

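Call:
move_arm(commands=[{"offset": [0, 0.1, 0], "spin": 0, "fingers": 0}, {"offset": [0, 0.1, 0], "spin": 0, "fingers": 0}, {"offset": [0, 0.1, 0], "spin": 0, "fingers": 0}, {"offset": [0, 0.1, 0], "spin": 0, "fingers": 0}, {"offset": [0, 0.1, 0], "spin": 0, "fingers": 0}, {"offset": [0, 0.1, 0], "spin": 0, "fingers": 0}, {"offset": [0, 0.1, 0], "spin": 0, "fingers": 0}, {"offset": [0, 0.1, 0], "spin": 0, "fingers": 0}, {"offset": [0, 0.1, 0], "spin": 0, "fingers": 0}, {"offset": [0, 0.1, 0], "spin": 0, "fingers": 0}])

```text
clock: 25.7
eef_pos: [0.5638, -0.0272, 0.0465]
tcp_rot: [[-0.018, 1.0, 0.011], [0.999, 0.018, 0.03], [0.03, 0.012, -0.999]]
wrist_force: [-2.4, 0.3, -2.3]
gripper_width: 0.0179
```

```bash
python3 - <<'E'
from h import *
plan(.5645,-.0274,.045,1)
s=robot.read_state(); print(s['torque'])
E
```

```text
t 25.7 pos [ 0.5638 -0.0272  0.0465] yaw y-axis 1.04 F [-2.38  0.34 -2.3 ] w 0.01786738516512484
offset total cm (tool now) [-0.03  0.07  0.15] yaw change -0.04 spin total 0.0006 tilt [0.03   0.0116]
if spinning evenly, tot x,y [-0.02  0.07]
[-0.14417362  0.73621232  0.05154244]
```

Call:
move_arm(commands=[{"offset": [0, 0.1, 0], "spin": 0, "fingers": 0}, {"offset": [0, 0.1, 0], "spin": 0, "fingers": 0}, {"offset": [0, 0.1, 0], "spin": 0, "fingers": 0}, {"offset": [0, 0.1, 0], "spin": 0, "fingers": 0}, {"offset": [0, 0.1, 0], "spin": 0, "fingers": 0}, {"offset": [0, 0.1, 0], "spin": 0, "fingers": 0}, {"offset": [0, 0.1, 0], "spin": 0, "fingers": 0}, {"offset": [0, 0.1, 0], "spin": 0, "fingers": 0}, {"offset": [0, 0.1, 0], "spin": 0, "fingers": 0}, {"offset": [0, 0.1, 0], "spin": 0, "fingers": 0}])

```text
clock: 26.7
eef_pos: [0.5665, -0.0271, 0.0456]
tcp_rot: [[-0.018, 1.0, -0.006], [0.999, 0.018, 0.032], [0.032, -0.005, -0.999]]
wrist_force: [-5.0, -0.3, -0.5]
gripper_width: 0.018
```

```bash
python3 - <<'E'
from h import *
plan(.5645,-.0274,.045,1)
s=robot.read_state(); print(s['torque'])
E
```

```text
t 26.7 pos [ 0.5665 -0.0271  0.0456] yaw y-axis 1.05 F [-5.03 -0.33 -0.51] w 0.01801018560596896
offset total cm (tool now) [-0.03 -0.2   0.06] yaw change -0.05 spin total 0.0009 tilt [ 0.0321 -0.0054]
if spinning evenly, tot x,y [-0.03 -0.2 ]
[-0.14403457  1.37924883  0.09732956]
```

Call:
move_arm(commands=[{"offset": [0, -0.3, 0], "spin": 0, "fingers": 0}, {"offset": [0, -0.2, 0.1], "spin": 0, "fingers": 0}, {"offset": [0, -0.2, 0.2], "spin": 0, "fingers": 0}, {"offset": [0, -0.2, 0.2], "spin": 0, "fingers": 0}, {"offset": [0, -0.3, 0.2], "spin": 0, "fingers": 0}, {"offset": [0, -0.4, 0.15], "spin": 0, "fingers": 0}, {"offset": [0, -0.4, 0.15], "spin": 0, "fingers": 0}, {"offset": [0, -0.4, 0.15], "spin": 0, "fingers": 0}, {"offset": [0, -0.4, 0.15], "spin": 0, "fingers": 0}, {"offset": [0, -0.4, 0.15], "spin": 0, "fingers": 0}])

```text
clock: 27.7
eef_pos: [0.5636, -0.0273, 0.0449]
tcp_rot: [[-0.021, 0.998, 0.061], [0.999, 0.019, 0.029], [0.028, 0.061, -0.998]]
wrist_force: [1.9, 1.1, 7.2]
gripper_width: 0.018
```

```bash
python3 - <<'E'
from h import *
plan(.5645,-.0274,.045,1)
s=robot.read_state(); print(s['torque'])
E
```

```text
t 27.7 pos [ 0.5636 -0.0273  0.0449] yaw y-axis 1.11 F [1.9  1.11 7.22] w 0.01801701877110227
offset total cm (tool now) [-0.01  0.09 -0.  ] yaw change -0.11 spin total 0.0019 tilt [0.0275 0.0614]
if spinning evenly, tot x,y [-0.01  0.09]
[ 0.15403925 -0.31846927  0.08883404]
```

Call:
move_arm(commands=[{"offset": [0, -0.2, -0.1], "spin": 0, "fingers": 0}, {"offset": [0, -0.1, -0.2], "spin": 0, "fingers": 0}, {"offset": [0, 0, -0.1], "spin": 0, "fingers": 0}, {"offset": [0, 0, -0.05], "spin": 0, "fingers": 0}, {"offset": [0, 0.1, 0], "spin": 0, "fingers": 0}, {"offset": [0, 0.1, 0], "spin": 0, "fingers": 0}, {"offset": [0, 0.1, 0], "spin": 0, "fingers": 0}, {"offset": [0, 0.1, 0], "spin": 0, "fingers": 0}, {"offset": [0, 0.1, 0], "spin": 0, "fingers": 0}, {"offset": [0, 0.1, 0], "spin": 0, "fingers": 0}])

```text
clock: 28.7
eef_pos: [0.5623, -0.0275, 0.0463]
tcp_rot: [[-0.02, 0.998, 0.051], [0.999, 0.019, 0.029], [0.028, 0.052, -0.998]]
wrist_force: [-0.5, -0.5, -3.6]
gripper_width: 0.0183
```

```bash
python3 - <<'E'
from h import *
plan(.5645,-.0274,.045,1)
s=robot.read_state(); print(s['torque'])
E
```

```text
t 28.7 pos [ 0.5623 -0.0275  0.0463] yaw y-axis 1.08 F [-0.53 -0.54 -3.6 ] w 0.018287016223275863
offset total cm (tool now) [-0.    0.21  0.14] yaw change -0.08 spin total 0.0014 tilt [0.0277 0.0518]
if spinning evenly, tot x,y [0.   0.22]
[-0.1216876   0.1632582   0.00232098]
```

Call:
move_arm(commands=[{"offset": [0, 0, -0.1], "spin": 0, "fingers": 0}, {"offset": [0, 0.1, -0.05], "spin": 0, "fingers": 0}, {"offset": [0, 0.1, 0], "spin": 0, "fingers": 0}, {"offset": [0, 0.1, 0], "spin": 0, "fingers": 0}, {"offset": [0, 0.1, 0], "spin": 0, "fingers": 0}, {"offset": [0, 0.15, 0], "spin": 0, "fingers": 0}, {"offset": [0, 0.2, 0], "spin": 0, "fingers": 0}, {"offset": [0, 0.2, 0], "spin": 0, "fingers": 0}, {"offset": [0, 0.2, 0], "spin": 0, "fingers": 0}, {"offset": [0, 0.2, 0], "spin": 0, "fingers": 0}])

```text
clock: 29.7
eef_pos: [0.5655, -0.0273, 0.0466]
tcp_rot: [[-0.02, 0.999, 0.027], [0.999, 0.019, 0.031], [0.031, 0.028, -0.999]]
wrist_force: [-5.5, -0.7, 0.8]
gripper_width: 0.0176
```

```bash
python3 - <<'E'
from h import *
plan(.5645,-.0274,.045,1)
s=robot.read_state(); print(s['torque'])
E
```

```text
t 29.7 pos [ 0.5655 -0.0273  0.0466] yaw y-axis 1.07 F [-5.52 -0.67  0.81] w 0.01758901685862045
offset total cm (tool now) [-0.02 -0.1   0.16] yaw change -0.07 spin total 0.0012 tilt [0.0309 0.028 ]
if spinning evenly, tot x,y [-0.01 -0.1 ]
[-0.20011954  1.45188427  0.07738507]
```

Call:
move_arm(commands=[{"offset": [0, 0, 0], "spin": 0, "fingers": 0}, {"offset": [0, 0, 0], "spin": 0, "fingers": 0}, {"offset": [0, 0, 0], "spin": 0, "fingers": 0}, {"offset": [0, 0, 0], "spin": 0, "fingers": 0}, {"offset": [0, 0.2, 0], "spin": 0, "fingers": 0}, {"offset": [0, 0.3, 0], "spin": 0, "fingers": 0}, {"offset": [0, 0.4, 0], "spin": 0, "fingers": 0}, {"offset": [0, 0.4, 0], "spin": 0, "fingers": 0}, {"offset": [0, 0.4, 0], "spin": 0, "fingers": 0}, {"offset": [0, 0.4, 0], "spin": 0, "fingers": 0}])

```text
clock: 30.7
eef_pos: [0.5669, -0.0269, 0.0444]
tcp_rot: [[-0.019, 1.0, -0.017], [0.999, 0.019, 0.036], [0.037, -0.016, -0.999]]
wrist_force: [-12.2, 0.1, 10.9]
gripper_width: 0.018
```

```bash
python3 - <<'E'
from h import *
plan(.5645,-.0274,.045,1)
s=robot.read_state(); print(s['torque'])
E
```

```text
t 30.7 pos [ 0.5669 -0.0269  0.0444] yaw y-axis 1.1 F [-12.21   0.1   10.95] w 0.018004615518319327
offset total cm (tool now) [-0.04 -0.24 -0.06] yaw change -0.1 spin total 0.0018 tilt [ 0.0365 -0.0162]
if spinning evenly, tot x,y [-0.04 -0.24]
[-0.33671637  2.50138984  0.16827061]
```

Call:
move_arm(commands=[{"offset": [0, -0.3, 0], "spin": 0, "fingers": 0}, {"offset": [0, -0.3, 0], "spin": 0, "fingers": 0}, {"offset": [0, -0.3, 0.1], "spin": 0, "fingers": 0}, {"offset": [0, -0.3, 0.2], "spin": 0, "fingers": 0}, {"offset": [0, -0.3, 0.2], "spin": 0, "fingers": 0}, {"offset": [0, -0.4, 0.15], "spin": 0, "fingers": 0}, {"offset": [0, -0.4, 0.15], "spin": 0, "fingers": 0}, {"offset": [0, -0.4, 0.15], "spin": 0, "fingers": 0}, {"offset": [0, -0.4, 0.15], "spin": 0, "fingers": 0}, {"offset": [0, -0.4, 0.15], "spin": 0, "fingers": 0}])

```text
clock: 31.7
eef_pos: [0.5605, -0.0269, 0.0446]
tcp_rot: [[-0.023, 0.999, 0.05], [0.999, 0.021, 0.033], [0.031, 0.05, -0.998]]
wrist_force: [2.2, 0.6, 7.4]
gripper_width: 0.0175
```

```bash
python3 - <<'E'
from h import *
plan(.5645,-.0274,.045,1)
cap('scene','s10');cap('wrist','w10')
a=cv2.imread('pics/s10.png')
cv2.imwrite('pics/s10c.png',cv2.resize(a[185:305,210:350],None,fx=5,fy=5,interpolation=cv2.INTER_CUBIC))
E
```

```text
t 31.7 pos [ 0.5605 -0.0269  0.0446] yaw y-axis 1.22 F [2.19 0.58 7.39] w 0.017483340318340944
offset total cm (tool now) [-0.05  0.4  -0.02] yaw change -0.22 spin total 0.0038 tilt [0.0315 0.0503]
if spinning evenly, tot x,y [-0.05  0.4 ]
```

View pics/s10c.png

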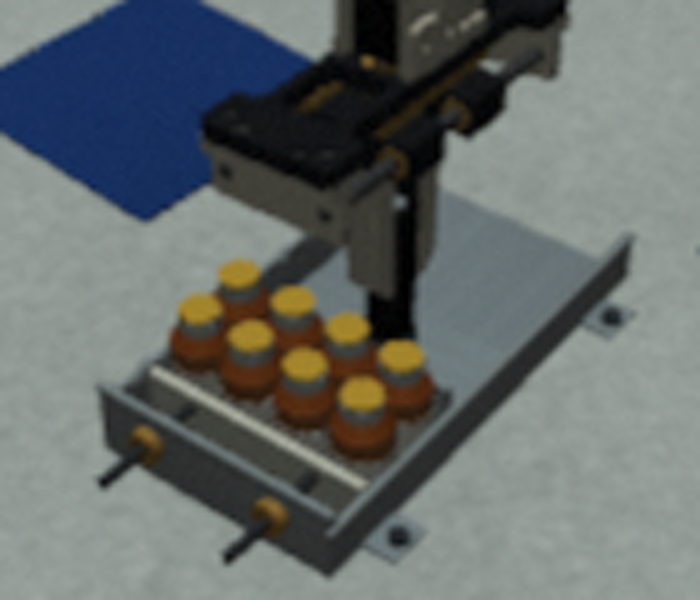

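View pics/w10.png

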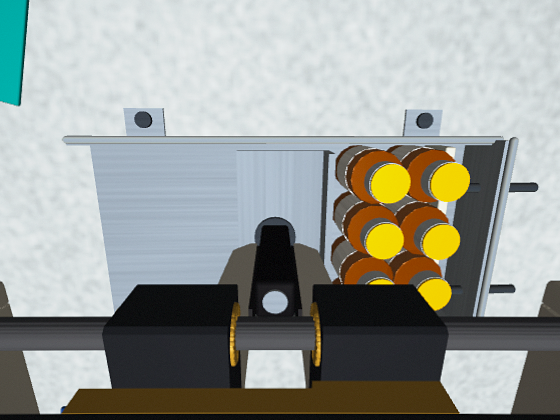

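Call:
move_arm(commands=[{"offset": [0, -0.4, 0.15], "spin": 0, "fingers": 0}, {"offset": [0, -0.4, 0.15], "spin": 0, "fingers": 0}, {"offset": [0, -0.4, 0.15], "spin": 0, "fingers": 0}, {"offset": [0, -0.1, -0.1], "spin": 0.002, "fingers": 0}, {"offset": [0, 0, -0.2], "spin": 0.002, "fingers": 0}, {"offset": [0, 0, -0.2], "spin": 0, "fingers": 0}, {"offset": [0, 0, -0.1], "spin": 0, "fingers": 0}, {"offset": [0, 0, -0.1], "spin": 0, "fingers": 0}, {"offset": [0, 0, 0], "spin": 0, "fingers": 0}, {"offset": [0, 0, 0], "spin": 0, "fingers": 0}])

```text
clock: 32.8
eef_pos: [0.5524, -0.0272, 0.0491]
tcp_rot: [[-0.018, 0.998, 0.063], [0.999, 0.016, 0.032], [0.031, 0.063, -0.997]]
wrist_force: [0.4, -0.3, -3.6]
gripper_width: 0.0175
```

```bash
python3 - <<'E'
from h import *
plan(.5645,-.0274,.045,1)
E
```

```text
t 32.8 pos [ 0.5524 -0.0272  0.0491] yaw y-axis 0.89 F [ 0.43 -0.29 -3.63] w 0.0175381370488702
offset total cm (tool now) [-0.06  1.18  0.49] yaw change 0.11 spin total -0.0019 tilt [0.0314 0.0634]
if spinning evenly, tot x,y [-0.04  1.21]
```

Call:
move_arm(commands=[{"offset": [0, 0.3, 0], "spin": 0, "fingers": 0}, {"offset": [0, 0.3, 0], "spin": 0, "fingers": 0}, {"offset": [0, 0.2, 0], "spin": 0, "fingers": 0}, {"offset": [0, 0.1, 0], "spin": 0, "fingers": 0}, {"offset": [0, 0.1, 0], "spin": 0, "fingers": 0}, {"offset": [0, 0.1, 0], "spin": 0, "fingers": 0}, {"offset": [0, 0.1, 0], "spin": 0, "fingers": 0}, {"offset": [0, 0.1, 0], "spin": 0, "fingers": 0}, {"offset": [0, 0.2, -0.02], "spin": 0, "fingers": 0}, {"offset": [0, 0.3, -0.03], "spin": 0, "fingers": 0}])

```text
clock: 33.8
eef_pos: [0.5647, -0.0268, 0.0493]
tcp_rot: [[-0.018, 0.999, 0.048], [0.999, 0.016, 0.034], [0.033, 0.048, -0.998]]
wrist_force: [-5.4, -1.0, -0.5]
gripper_width: 0.0178
```

```bash
python3 - <<'E'
from h import *
plan(.5645,-.0274,.045,1)
E
```

```text
t 33.8 pos [ 0.5647 -0.0268  0.0493] yaw y-axis 0.94 F [-5.36 -0.99 -0.55] w 0.017838509914341716
offset total cm (tool now) [-0.07 -0.05  0.42] yaw change 0.06 spin total -0.0011 tilt [0.0333 0.0481]
if spinning evenly, tot x,y [-0.06 -0.03]
```

Call:
move_arm(commands=[{"offset": [0, 0.4, -0.04], "spin": 0, "fingers": 0}, {"offset": [0, 0.4, -0.04], "spin": 0, "fingers": 0}, {"offset": [0, 0.45, -0.04], "spin": 0, "fingers": 0}, {"offset": [0, 0.45, -0.04], "spin": 0, "fingers": 0}, {"offset": [0, 0.45, -0.04], "spin": 0, "fingers": 0}, {"offset": [0, 0.45, -0.04], "spin": 0, "fingers": 0}, {"offset": [0, 0.45, -0.04], "spin": 0, "fingers": 0}, {"offset": [0, 0.45, -0.04], "spin": 0, "fingers": 0}, {"offset": [0, 0.45, -0.04], "spin": 0, "fingers": 0}, {"offset": [0, 0.45, -0.04], "spin": 0, "fingers": 0}])

```text
clock: 34.8
eef_pos: [0.5674, -0.0265, 0.0469]
tcp_rot: [[-0.015, 0.999, -0.046], [0.999, 0.017, 0.044], [0.044, -0.045, -0.998]]
wrist_force: [-7.6, -0.7, 2.6]
gripper_width: 0.0181
```

```bash
python3 - <<'E'
from h import *
plan(.5645,-.0274,.045,1)
E
```

```text
t 34.8 pos [ 0.5674 -0.0265  0.0469] yaw y-axis 0.99 F [-7.57 -0.7   2.58] w 0.018078115132285147
offset total cm (tool now) [-0.1  -0.28  0.2 ] yaw change 0.01 spin total -0.0002 tilt [ 0.0444 -0.0451]
if spinning evenly, tot x,y [-0.09 -0.29]
```

Call:
move_arm(commands=[{"offset": [0, -0.3, 0], "spin": 0, "fingers": 0}, {"offset": [0, -0.3, 0.1], "spin": 0, "fingers": 0}, {"offset": [0, -0.2, 0.2], "spin": 0, "fingers": 0}, {"offset": [0, -0.3, 0.2], "spin": 0, "fingers": 0}, {"offset": [0, -0.4, 0.2], "spin": 0, "fingers": 0}, {"offset": [0, -0.5, 0.2], "spin": 0, "fingers": 0}, {"offset": [0, -0.5, 0.2], "spin": 0, "fingers": 0}, {"offset": [0, -0.5, 0.2], "spin": 0, "fingers": 0}, {"offset": [0, -0.5, 0.2], "spin": 0, "fingers": 0}, {"offset": [0, -0.5, 0.2], "spin": 0, "fingers": 0}])

```text
clock: 35.8
eef_pos: [0.5588, -0.0267, 0.0443]
tcp_rot: [[-0.024, 0.999, 0.03], [0.999, 0.023, 0.037], [0.037, 0.03, -0.999]]
wrist_force: [4.2, 1.8, 9.8]
gripper_width: 0.0177
```

```bash
python3 - <<'E'
from h import *
plan(.5645,-.0274,.045,1)
E
```

```text
t 35.8 pos [ 0.5588 -0.0267  0.0443] yaw y-axis 1.31 F [4.21 1.78 9.75] w 0.017713511734017647
offset total cm (tool now) [-0.08  0.57 -0.06] yaw change -0.31 spin total 0.0054 tilt [0.0367 0.0304]
if spinning evenly, tot x,y [-0.08  0.57]
```

Call:
move_arm(commands=[{"offset": [0, -0.5, 0.2], "spin": 0, "fingers": 0}, {"offset": [0, -0.5, 0.2], "spin": 0, "fingers": 0}, {"offset": [0, -0.5, 0.2], "spin": 0, "fingers": 0}, {"offset": [0, -0.5, 0.2], "spin": 0, "fingers": 0}, {"offset": [0, -0.5, 0.2], "spin": 0, "fingers": 0}, {"offset": [0, -0.5, 0.2], "spin": 0, "fingers": 0}, {"offset": [0, -0.5, 0.2], "spin": 0, "fingers": 0}, {"offset": [0, -0.5, 0.2], "spin": 0, "fingers": 0}, {"offset": [0, -0.5, 0.2], "spin": 0, "fingers": 0}, {"offset": [0, -0.5, 0.2], "spin": 0, "fingers": 0}])

```text
clock: 36.8
eef_pos: [0.5544, -0.0269, 0.0463]
tcp_rot: [[-0.026, 0.991, 0.133], [0.999, 0.022, 0.034], [0.031, 0.134, -0.99]]
wrist_force: [3.4, 0.6, 12.2]
gripper_width: 0.0182
```

```bash
python3 - <<'E'
from h import *
plan(.5645,-.0274,.045,1)
E
```

```text
t 36.8 pos [ 0.5544 -0.0269  0.0463] yaw y-axis 1.25 F [ 3.35  0.64 12.2 ] w 0.018172086533508058
offset total cm (tool now) [-0.08  0.98  0.26] yaw change -0.25 spin total 0.0043 tilt [0.0307 0.1341]
if spinning evenly, tot x,y [-0.07  1.  ]
```

Call:
move_arm(commands=[{"offset": [0, -0.1, -0.2], "spin": 0.002, "fingers": 0}, {"offset": [0, 0, -0.2], "spin": 0.002, "fingers": 0}, {"offset": [0, 0.2, 0], "spin": 0, "fingers": 0}, {"offset": [0, 0.2, 0], "spin": 0, "fingers": 0}, {"offset": [0, 0.1, 0], "spin": 0, "fingers": 0}, {"offset": [0, 0.1, 0], "spin": 0, "fingers": 0}, {"offset": [0, 0.1, 0], "spin": 0, "fingers": 0}, {"offset": [0, 0.1, 0], "spin": 0, "fingers": 0}, {"offset": [0, 0.1, 0], "spin": 0, "fingers": 0}, {"offset": [0, 0.1, 0], "spin": 0, "fingers": 0}])

```text
clock: 37.8
eef_pos: [0.5529, -0.0264, 0.0463]
tcp_rot: [[-0.019, 0.994, 0.111], [0.999, 0.015, 0.036], [0.034, 0.111, -0.993]]
wrist_force: [0.1, 0.5, -3.4]
gripper_width: 0.0178
```

```bash
python3 - <<'E'
from h import *
plan(.5645,-.0274,.045,1)
E
```

```text
t 37.8 pos [ 0.5529 -0.0264  0.0463] yaw y-axis 0.89 F [ 0.12  0.47 -3.44] w 0.017780167638054078
offset total cm (tool now) [-0.13  1.14  0.26] yaw change 0.11 spin total -0.002 tilt [0.0344 0.1112]
if spinning evenly, tot x,y [-0.12  1.16]
```

Call:
move_arm(commands=[{"offset": [-0.05, 0.3, -0.1], "spin": 0, "fingers": 0}, {"offset": [-0.05, 0.2, -0.1], "spin": 0, "fingers": 0}, {"offset": [0, 0.1, -0.05], "spin": 0, "fingers": 0}, {"offset": [0, 0.1, 0], "spin": 0, "fingers": 0}, {"offset": [0, 0.1, 0], "spin": 0, "fingers": 0}, {"offset": [0, 0.1, 0], "spin": 0, "fingers": 0}, {"offset": [0, 0.1, 0], "spin": 0, "fingers": 0}, {"offset": [0, 0.3, 0], "spin": 0, "fingers": 0}, {"offset": [0, 0.5, 0], "spin": 0, "fingers": 0}, {"offset": [0, 0.7, 0], "spin": 0, "fingers": 0}])

```text
clock: 38.8
eef_pos: [0.5637, -0.027, 0.0486]
tcp_rot: [[-0.019, 0.997, 0.079], [0.999, 0.016, 0.04], [0.039, 0.079, -0.996]]
wrist_force: [-11.0, -0.8, 3.0]
gripper_width: 0.0175
```

```bash
python3 - <<'E'
from h import *
plan(.5645,-.0274,.045,1)
E
```

```text
t 38.8 pos [ 0.5637 -0.027   0.0486] yaw y-axis 0.93 F [-11.01  -0.83   3.04] w 0.017474976817210313
offset total cm (tool now) [-0.06  0.05  0.36] yaw change 0.07 spin total -0.0012 tilt [0.0391 0.0792]
if spinning evenly, tot x,y [-0.05  0.08]
```

Call:
move_arm(commands=[{"offset": [0, 0.9, -0.07], "spin": 0, "fingers": 0}, {"offset": [0, 0.9, -0.07], "spin": 0, "fingers": 0}, {"offset": [0, 0.9, -0.07], "spin": 0, "fingers": 0}, {"offset": [0, 0.9, -0.07], "spin": 0, "fingers": 0}, {"offset": [0, 0.9, -0.07], "spin": 0, "fingers": 0}, {"offset": [0, 0.9, -0.07], "spin": 0, "fingers": 0}, {"offset": [0, 0.9, -0.07], "spin": 0, "fingers": 0}, {"offset": [0, 0.9, -0.07], "spin": 0, "fingers": 0}, {"offset": [0, 0.9, -0.07], "spin": 0, "fingers": 0}, {"offset": [0, 0.9, -0.07], "spin": 0, "fingers": 0}])

```text
clock: 39.8
eef_pos: [0.5688, -0.0263, 0.048]
tcp_rot: [[-0.015, 0.994, -0.11], [0.998, 0.022, 0.06], [0.062, -0.109, -0.992]]
wrist_force: [-14.8, 0.0, 12.9]
gripper_width: 0.0179
```

```bash
python3 - <<'E'
from h import *
plan(.5645,-.0274,.045,1)
E
```

```text
t 39.8 pos [ 0.5688 -0.0263  0.048 ] yaw y-axis 1.25 F [-14.79   0.04  12.95] w 0.01785366798884167
offset total cm (tool now) [-0.12 -0.4   0.33] yaw change -0.25 spin total 0.0044 tilt [ 0.062  -0.1093]
if spinning evenly, tot x,y [-0.1  -0.43]
```

Call:
move_arm(commands=[{"offset": [0, 0.85, -0.1], "spin": 0, "fingers": 0}, {"offset": [0, 0.8, -0.1], "spin": 0, "fingers": 0}, {"offset": [0, 0, 0], "spin": 0, "fingers": 0}, {"offset": [0, -0.2, 0], "spin": 0, "fingers": 0}, {"offset": [0, -0.3, 0], "spin": 0, "fingers": 0}, {"offset": [0, -0.5, 0], "spin": 0, "fingers": 0}, {"offset": [0, -0.5, -0.1], "spin": 0, "fingers": 0}, {"offset": [0, -0.5, -0.1], "spin": 0, "fingers": 0}, {"offset": [0, -0.5, 0], "spin": 0, "fingers": 0}, {"offset": [0, -0.5, 0], "spin": 0, "fingers": 0}])

```text
clock: 40.8
eef_pos: [0.542, -0.0271, 0.056]
tcp_rot: [[-0.015, 0.99, -0.137], [0.998, 0.024, 0.062], [0.064, -0.136, -0.989]]
wrist_force: [-0.4, 0.2, -3.9]
gripper_width: 0.0177
```

```bash
python3 - <<'E'
from h import *
plan(.5645,-.0274,.045,1)
cap('scene','s11');cap('wrist','w11')
a=cv2.imread('pics/s11.png')
cv2.imwrite('pics/s11c.png',cv2.resize(a[185:305,210:350],None,fx=5,fy=5,interpolation=cv2.INTER_CUBIC))
E
```

```text
t 40.8 pos [ 0.542  -0.0271  0.056 ] yaw y-axis 1.36 F [-0.41  0.16 -3.9 ] w 0.017671137628726172
offset total cm (tool now) [-0.14  2.37  0.77] yaw change -0.36 spin total 0.0064 tilt [ 0.0643 -0.1359]
if spinning evenly, tot x,y [-0.08  2.25]
```

View pics/s11c.png

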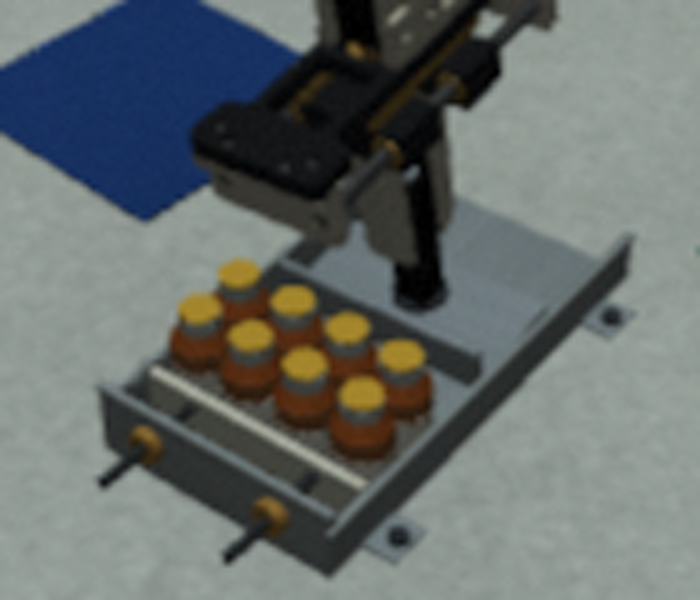

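View pics/w11.png

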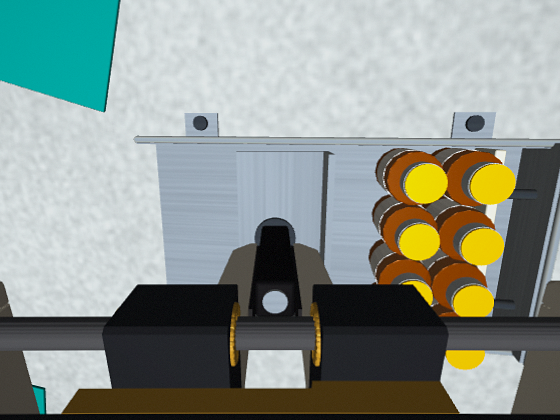

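Call:
move_arm(commands=[{"offset": [-0.05, -0.1, 0.4], "spin": 0.006, "fingers": 0}, {"offset": [0, -0.2, 0.3], "spin": 0, "fingers": 0}, {"offset": [0, -0.3, 0.3], "spin": 0, "fingers": 0}, {"offset": [0, -0.4, 0.3], "spin": 0, "fingers": 0}, {"offset": [0, -0.5, 0.25], "spin": 0, "fingers": 0}, {"offset": [0, -0.5, 0.25], "spin": 0, "fingers": 0}, {"offset": [0, -0.5, 0.25], "spin": 0, "fingers": 0}, {"offset": [0, -0.5, 0.25], "spin": 0, "fingers": 0}, {"offset": [0, -0.5, 0.25], "spin": 0, "fingers": 0}, {"offset": [0, -0.5, 0.25], "spin": 0, "fingers": 0}])

```text
clock: 41.9
eef_pos: [0.5324, -0.0266, 0.0452]
tcp_rot: [[-0.019, 0.998, -0.059], [0.998, 0.022, 0.056], [0.058, -0.058, -0.997]]
wrist_force: [4.4, 1.0, 5.3]
gripper_width: 0.0176
```

```bash
python3 - <<'E'
from h import *
plan(.5,-.0286,.045,1)
E
```

```text
t 41.9 pos [ 0.5324 -0.0266  0.0452] yaw y-axis 1.27 F [4.38 1.   5.3 ] w 0.01755251891379486
offset total cm (tool now) [-0.14 -3.24  0.2 ] yaw change -0.27 spin total 0.0048 tilt [ 0.0576 -0.0576]
if spinning evenly, tot x,y [-0.14 -3.24]
```

Call:
move_arm(commands=[{"offset": [0, -0.5, 0.2], "spin": 0, "fingers": 0}, {"offset": [0, -0.5, 0.2], "spin": 0, "fingers": 0}, {"offset": [0, -0.5, 0.2], "spin": 0, "fingers": 0}, {"offset": [0, -0.5, 0.2], "spin": 0, "fingers": 0}, {"offset": [0, -0.5, 0.2], "spin": 0, "fingers": 0}, {"offset": [0, -0.5, 0.2], "spin": 0, "fingers": 0}, {"offset": [0, -0.5, 0.2], "spin": 0, "fingers": 0}, {"offset": [0, 0, -0.5], "spin": 0, "fingers": 0}, {"offset": [0, -1, -1], "spin": 0, "fingers": 0}, {"offset": [0, -1, -1.5], "spin": 0, "fingers": 0}])

```text
clock: 42.9
eef_pos: [0.4964, -0.0283, 0.0705]
tcp_rot: [[-0.016, 1.0, -0.01], [0.998, 0.016, 0.056], [0.056, -0.009, -0.998]]
wrist_force: [-0.4, 0.6, -2.7]
gripper_width: 0.0178
```

```bash
python3 - <<'E'
from h import *
plan(.465,-.0286,.12,1)
E
```

```text
t 42.9 pos [ 0.4964 -0.0283  0.0705] yaw y-axis 0.94 F [-0.44  0.57 -2.72] w 0.017833244661113846
offset total cm (tool now) [ 0.29 -3.18 -4.91] yaw change 0.06 spin total -0.0011 tilt [ 0.056  -0.0091]
if spinning evenly, tot x,y [ 0.02 -3.14]
```

Call:
move_arm(commands=[{"offset": [0, -0.5, -1.5], "spin": 0, "fingers": 0}, {"offset": [0, -0.5, -1.5], "spin": 0, "fingers": 0}, {"offset": [0, -0.5, -1.5], "spin": 0, "fingers": 0}, {"offset": [-0.7, -0.3, -0.8], "spin": 0.005, "fingers": 0}, {"offset": [-1.5, 0, -0.1], "spin": 0.01, "fingers": 0}, {"offset": [-2.2, 0, -0.1], "spin": 0.01, "fingers": 0}, {"offset": [-2.5, 0, -0.1], "spin": 0.01, "fingers": 0}, {"offset": [-2.5, 0, -0.1], "spin": 0.01, "fingers": 0}, {"offset": [-2.5, 0, -0.1], "spin": 0.01, "fingers": 0}, {"offset": [-2.5, 0, -0.1], "spin": 0.01, "fingers": 0}])

```text
clock: 43.9
eef_pos: [0.4485, -0.1816, 0.1149]
tcp_rot: [[0.056, 0.997, -0.06], [0.997, -0.052, 0.063], [0.059, -0.063, -0.996]]
wrist_force: [0.6, -0.6, -3.2]
gripper_width: 0.0177
```

```bash
python3 - <<'E'
from h import *
plan(.472,-.266,.075,-5)
E
```

```text
t 43.9 pos [ 0.4485 -0.1816  0.1149] yaw y-axis -2.97 F [ 0.59 -0.58 -3.19] w 0.017684391730989266
offset total cm (tool now) [-8.52  3.04  3.3 ] yaw change -2.03 spin total 0.0354 tilt [ 0.0595 -0.0635]
if spinning evenly, tot x,y [-8.25  2.93]
```

Call:
move_arm(commands=[{"offset": [-2, 0.5, 0], "spin": 0.005, "fingers": 0}, {"offset": [-2, 0.5, 0], "spin": 0.005, "fingers": 0}, {"offset": [-1.5, 0.5, 0.3], "spin": 0.005, "fingers": 0}, {"offset": [-1.2, 0.5, 0.5], "spin": 0.005, "fingers": 0}, {"offset": [-1, 0.5, 0.7], "spin": 0.005, "fingers": 0}, {"offset": [-0.6, 0.4, 0.8], "spin": 0.005, "fingers": 0}, {"offset": [-0.2, 0.1, 0.7], "spin": 0, "fingers": 0}, {"offset": [0, 0, 0.3], "spin": 0, "fingers": 0}, {"offset": [0, 0, 0], "spin": 0, "fingers": 0}, {"offset": [0, 0, 0], "spin": 0, "fingers": 0}])

```text
clock: 44.9
eef_pos: [0.4613, -0.2755, 0.065]
tcp_rot: [[0.1, 0.992, -0.077], [0.993, -0.094, 0.069], [0.061, -0.083, -0.995]]
wrist_force: [0.4, 1.2, -3.7]
gripper_width: 0.0177
```

```bash
python3 - <<'E'
from h import *
plan(.472,-.266,.055,-5)
cap('wrist','w12')
E
```

```text
t 44.9 pos [ 0.4613 -0.2755  0.065 ] yaw y-axis -5.43 F [ 0.4   1.24 -3.66] w 0.017675805315175225
offset total cm (tool now) [0.99 1.05 0.98] yaw change 0.43 spin total -0.0076 tilt [ 0.0608 -0.0832]
if spinning evenly, tot x,y [1.04 0.98]
```

View pics/w12.png

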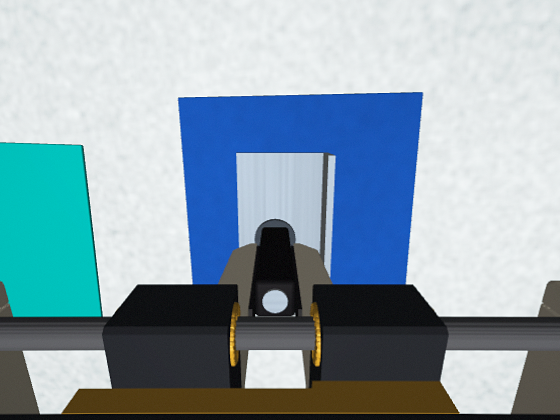

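Call:
move_arm(commands=[{"offset": [0.4, 0.6, 0], "spin": -0.003, "fingers": 0}, {"offset": [0.4, 0.6, 0.2], "spin": -0.003, "fingers": 0}, {"offset": [0.2, 0.4, 0.5], "spin": 0, "fingers": 0}, {"offset": [0, 0, 0.5], "spin": 0, "fingers": 0}, {"offset": [0, 0, 0.4], "spin": 0, "fingers": 0}, {"offset": [0, 0, 0.3], "spin": 0, "fingers": 0}, {"offset": [0, -0.2, 0.2], "spin": 0, "fingers": 0}, {"offset": [0, -0.3, 0.2], "spin": 0, "fingers": 0}, {"offset": [0, -0.4, 0.2], "spin": 0, "fingers": 0}, {"offset": [0, -0.4, 0.2], "spin": 0, "fingers": 0}])

```text
clock: 45.95
eef_pos: [0.4784, -0.2633, 0.045]
tcp_rot: [[0.087, 0.995, -0.048], [0.995, -0.084, 0.062], [0.058, -0.053, -0.997]]
wrist_force: [5.6, 1.8, 6.8]
gripper_width: 0.018
```

```bash
python3 - <<'E'
from h import *
plan(.472,-.266,.044,-5)
E
```

```text
t 45.95 pos [ 0.4784 -0.2633  0.045 ] yaw y-axis -4.8 F [5.59 1.82 6.77] w 0.017955984496959395
offset total cm (tool now) [-0.33 -0.61  0.11] yaw change -0.2 spin total 0.0035 tilt [ 0.0578 -0.053 ]
if spinning evenly, tot x,y [-0.33 -0.62]
```

Continue the drag-back; it levels the bar and moves it towards the centre.

Call:
move_arm(commands=[{"offset": [-0.1, -0.5, 0.2], "spin": 0, "fingers": 0}, {"offset": [-0.1, -0.5, 0.2], "spin": 0, "fingers": 0}, {"offset": [-0.1, -0.5, 0.2], "spin": 0, "fingers": 0}, {"offset": [-0.1, -0.5, 0.2], "spin": 0, "fingers": 0}, {"offset": [0, -0.5, 0.2], "spin": 0, "fingers": 0}, {"offset": [0, 0, 0], "spin": 0, "fingers": 0}, {"offset": [0, 0, -0.1], "spin": 0, "fingers": 0}, {"offset": [0, 0, 0], "spin": 0, "fingers": 0}, {"offset": [0, 0, 0], "spin": 0, "fingers": 0}, {"offset": [0, 0, 0], "spin": 0, "fingers": 0}])

```text
clock: 46.95
eef_pos: [0.47, -0.2644, 0.0438]
tcp_rot: [[0.085, 0.996, -0.011], [0.995, -0.084, 0.057], [0.056, -0.015, -0.998]]
wrist_force: [0.2, 1.7, 2.0]
gripper_width: 0.0181
```

```bash
python3 - <<'E'
from h import *
plan(.472,-.266,.044,-5)
cap('wrist','w13')
E
```

```text
t 46.95 pos [ 0.47   -0.2644  0.0438] yaw y-axis -4.82 F [0.23 1.69 2.04] w 0.018075596226172035
offset total cm (tool now) [-0.14  0.22 -0.03] yaw change -0.18 spin total 0.0032 tilt [ 0.0563 -0.0154]
if spinning evenly, tot x,y [-0.14  0.22]
```

View pics/w13.png

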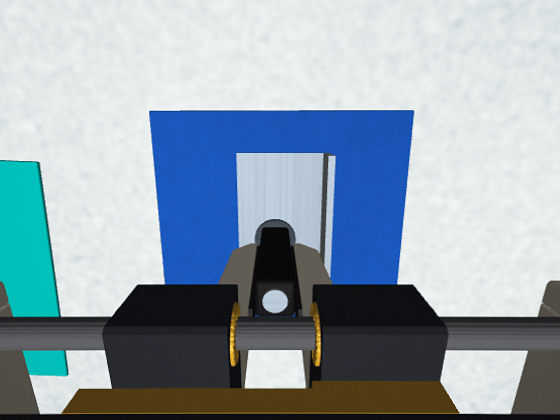

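Call:
move_arm(commands=[{"offset": [0, 0, 0], "spin": 0, "fingers": 2.5}, {"offset": [0, 0, 0], "spin": 0, "fingers": 4}, {"offset": [0, 0, 0], "spin": 0, "fingers": 6}, {"offset": [0, 0, 0], "spin": 0, "fingers": 8}, {"offset": [0, 0, 0], "spin": 0, "fingers": 8}, {"offset": [0, 0, 0], "spin": 0, "fingers": 8}, {"offset": [0, 0, -0.5], "spin": 0, "fingers": 8}, {"offset": [0, 0, -1.5], "spin": 0, "fingers": 8}, {"offset": [0, 0, -2.5], "spin": 0, "fingers": 8}, {"offset": [0, 0, -3], "spin": 0, "fingers": 8}])

```text
clock: 48.0
eef_pos: [0.4651, -0.2676, 0.1165]
tcp_rot: [[0.086, 0.996, -0.026], [0.995, -0.084, 0.062], [0.06, -0.031, -0.998]]
wrist_force: [0.2, -0.5, -0.1]
gripper_width: 0.0797
```

Call:
move_arm(commands=[{"offset": [0, 0, -3], "spin": 0, "fingers": 8}, {"offset": [0, 0, -3], "spin": 0, "fingers": 8}, {"offset": [0, 0, -3], "spin": 0, "fingers": 8}, {"offset": [-3, 0, -2], "spin": 0, "fingers": 8}, {"offset": [-3, 0, -2], "spin": 0, "fingers": 8}, {"offset": [-3, 0, 0], "spin": 0, "fingers": 8}, {"offset": [-3, 0, 0], "spin": 0, "fingers": 8}, {"offset": [-3, 0, 0], "spin": 0, "fingers": 8}, {"offset": [0, 0, 0], "spin": 0, "fingers": 8}, {"offset": [0, 0, 0], "spin": 0, "fingers": 8}])

```text
clock: 49.0
eef_pos: [0.4568, -0.4298, 0.2522]
tcp_rot: [[0.081, 0.997, -0.016], [0.995, -0.08, 0.056], [0.054, -0.02, -0.998]]
wrist_force: [-0.2, 0.5, 0.5]
gripper_width: 0.0801
```

```bash
python3 - <<'E'
from h import *
st()
cap('top','t14');cap('scene','s14');cap('wrist','w14')
a=cv2.imread('pics/t14.png')
cv2.imwrite('pics/t14c.png',cv2.resize(a[125:265,215:385],None,fx=4.4,fy=4.2,interpolation=cv2.INTER_CUBIC))
E
```

```text
t 49.0 pos [ 0.4568 -0.4298  0.2522] yaw y-axis -4.58 F [-0.18  0.55  0.5 ] w 0.08012974731642904
```

View pics/t14c.png

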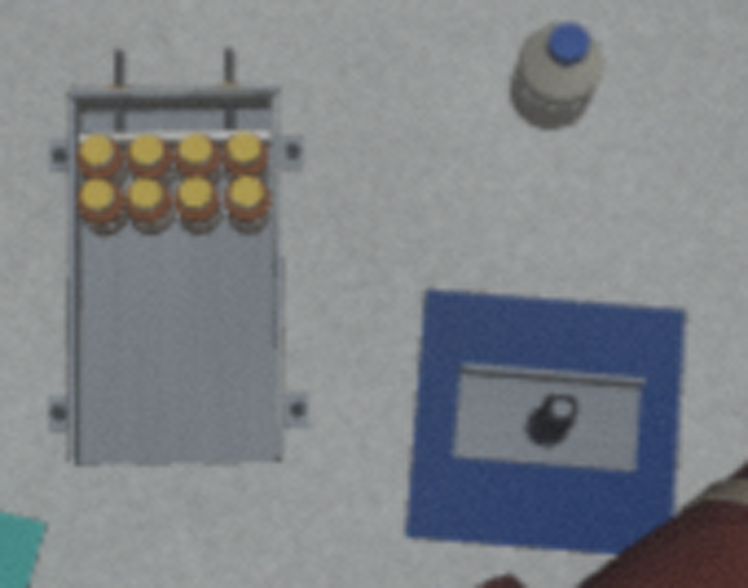

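View pics/s14.png

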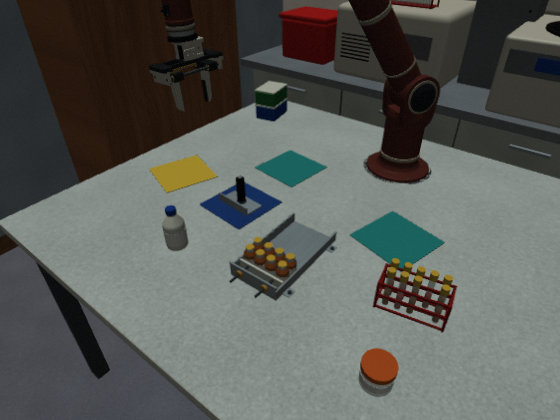

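View pics/w14.png

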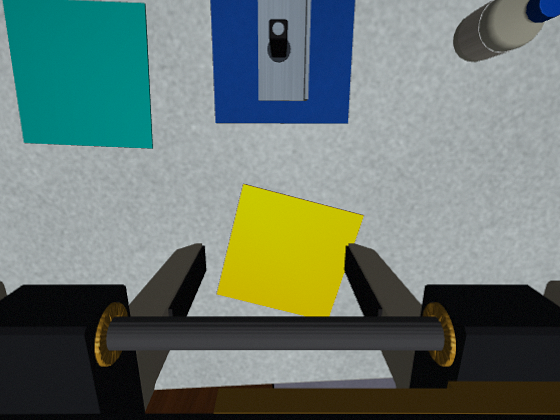

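```bash
python3 - <<'E'
from h import *
T=lambda x,y,z:onz('t14',(x+.5)/4.4-.5+215,(y+.5)/4.2-.5+125,z)[:2]
for p in [(97,151),(148,150),(195,150),(244,148),(98,194),(145,194),(196,193),(246,192)]: print(np.round(T(*p,.0625),4))
print('post',T(565,405,.088))
robot.finish_job(); st()
E
```

```text
[0.6445 0.0221]
[ 0.6451 -0.01  ]
[ 0.6451 -0.0396]
[ 0.6465 -0.0704]
[0.6153 0.0209]
[ 0.6153 -0.0086]
[ 0.616  -0.0405]
[ 0.6166 -0.0718]
post [ 0.47164105 -0.26582632]
the job is handed in; nothing more can be done
the job is handed in; nothing more can be done
```

The job was handed in at about 49 s. The vials stand as two closed rows of four against the strip, and the bar is back upright in the middle of the blue mat.

**Last checks**
- **Vials:** in the final pictures all eight are upright. The rows measure about 30 mm apart and straight to about 1 mm.
- **Bar:** the post is at (0.472, -0.266), within about 3 mm of the mat centre I measured.
- **Other things:** the rack, bottle and jar look unmoved. The gripper was clear of everything.

**Points that did not go cleanly**
- **Arm tilt:** the arm tilted slowly whenever it was loaded. I levelled the bar several times by dragging it back lightly on the tray floor, and once on the mat.
- **Trial presses:** before the final press I made several lighter ones, the strongest reading about 12 N at the wrist.
- **Final press:** it lasted about 1.2 s. The wrist read 11 N as it started and 14.8 N after a second. I could only read the force at the end of each call, so I don't know it in between.
- **Floor contact:** the bar ended the press tilted about 6 to 8° nose-down, probably touching the tray floor. The force on the strip itself may therefore differ by a few newtons from the wrist reading, so 13 to 17 N on the strip is not confirmed.

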